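# Swap the optics round to their proper mounts

### The arm

A 6-joint arm with a two-finger parallel gripper is mounted at the origin on the work surface. World frame = base frame: x ahead of the robot, y to its left, z up, the work surface at z = 0. Lengths are in m, angles in rad, forces in N, time in s.
With the tool pointing down it reaches from about 0.35 to 0.875 m from the base axis. Payload 15.5 kg.
Tool frame: the origin (TCP) lies between the finger pads; the fingertips stand 14 mm ahead of it and the grasp point (between the pads) lies 5 mm behind it; z points along the fingers, y is the line along which they close (so a half turn about z gives the same grasp; the last joint's range is limited). The gripper opens to 85 mm and grips with 20 to 120 N. Pads are 22 mm wide; open, the fingers measure 114 mm over their backs; the gripper's body (76 mm by 85 mm) begins 54 mm behind the grasp point. The pads swing forward as they close: fully open they stand 13 mm farther back than shut.
Start: joints at [-1.238, 0.494, 1.345, -0, 1.302, -0.096], TCP at [0.259, -0.569, 0.212] pointing down, gripper open.
Joint ranges: [-2.91, 2.91], [-0.82, 2.16], [0.22, 2.67], [-1.22, 4.37], [0.12, 2.79], [-3.08, 3.08]. Speed limits (rad/s): [1.89, 1.89, 2.57, 3.01, 3.01, 3.01].

### API

Orientations are given as a unit quaternion [w, x, y, z].
In Python, from plant import ctrl, vision, ticket gives the robot as it stands.
- The arm moves only by the shell command python3 -m pendant 'ROWS' [FORCE]. ROWS is JSON, a list of rows, each an object with "hand": the finger opening in mm, from 0 to 85.4; "linear": the shift along the tool's x, y, z in units of 30 mm (1.0 is 30 mm), a list of three; "rot": the turn, a rotation vector about the tool's x, y, z in units of 6 degrees (1.0 is 6 degrees), a list of three. A call has 1 to 20 rows; each row is the pose to reach, as a shift and turn from the pose commanded when the call began, along the tool's axes at that moment; what a row does not reach only later rows make up. A row lasts 1/10 s, in which the tool goes at most 50 mm and 8.59 degrees, less where a joint would pass 70% of its speed; a pose out of reach is approached as far as the arm can. A call with a gripper value outside its range is refused whole. The fingers move at their own pace and stop on an object; FORCE is the grip in N (left out, the last holds). Time passes only in rows, so rows that repeat a pose let the fingers close. It gives the time, the measured TCP pose, the force, the opening and the grip force at its end, in the units of the state.
- ctrl.state(): the state, without advancing time (a new reading comes with each control period).
- vision.get_image(name): name is "scene" or "top" or "wrist"; returns the picture (384x512x3 uint8, red, green, blue); there is no depth.
- vision.calibration(name): a dict with "K" (3x3 intrinsics, pixels), "D" ([k1, k2, p1, p2, k3] as OpenCV has them; the pictures are not rectified), "R" (3x3) and "t" (3): a world point X has camera coordinates R X + t. Camera axes: x right, y down, z forward; pixel columns grow to the right and rows downward; lengths in m; the calibration is good to about 2 mm. A picture is of the moment at which its call begins: read the wrist's pose just before it. calibration takes no time and is no camera call; for the wrist camera it gives the pose at the moment of the call.
- ticket.hand_in(): hands the job in; it is judged then, once.
The state is a dict: "time_s": time; "joint_positions": joint angles; "joint_velocities": joint speeds; "effort": joint torques, N m; "tcp_pos": TCP position; "eef_rot": TCP orientation; "ft_force": force on the tool from outside, world axes, zero at the start; "wrist_torque": the same for the moment, N m; "width": finger opening in m; "gripper_force": force on a finger pad.
Only numpy, scipy, OpenCV 4.12 (cv2) and the standard library are available. Lean on these libraries where they do the work, as an engineer would, in place of code of your own. Each camera call takes 0.05 s, during which the arm holds its last target. There are 200 camera calls.

### The job

Three optics on the optical table stand on one another's mounts: put the microscope objective on the round pedestal, the ring lens on the lab jack and the beamsplitter cube on the XY stage, each upright in the middle of its mount. To free a mount, set one of them aside for a while, upright in the middle of the empty cork pad, and let go of it there. Set everything down gently without dropping or tipping it, and leave the bottle, the screwdriver and the post stand where they are.

Things in the scene. Friction and masses are not known exactly. Their poses are not given: they have to be found in the camera images.
- objective: loose microscope objective, black metal with two steel bands, standing nose up, about 0.16 kg, 60 mm high: round barrel, 36 mm in diameter up to 10 mm and 34 mm from 12 to 42 mm above its underside, tapering to an 18 mm nose. Origin: centre of its underside, z up along the barrel. Starts on the XY stage; belongs on the pedestal.
- cube: loose beamsplitter cube, about 0.17 kg: bare aluminium housing 40 x 40 mm, 46 mm high, with a round dark window in each side face (windows lie flush) and a diagonal dark line on top. Origin: centre of its underside, z up, x and y square to its side faces. Starts on the lab jack; belongs on the XY stage.
- lens: loose ring lens, about 0.18 kg, 74 mm high: steel foot disc 48 mm in diameter, 9 mm thick; a 12 mm post; on it an upright black ring 44 mm in diameter, 12 mm thick, its centre 52 mm above the underside (grip it across its flat faces). Origin: centre of the underside, z up, x through the ring (the 12 mm direction), y along its width. Starts on the pedestal; belongs on the lab jack.
- stage: fixed XY translation stage: black, 120 x 120 mm base, with a white flat square top plate 92 x 92 mm whose top is 50 mm above the table; two black micrometer knobs stick out to 91 mm from the centre, along its -x and +y, below the top. Origin: centre of its underside at table height, z up, x and y along its edges.
- pedestal: fixed round pedestal of bare metal: flat aluminium top disc 84 mm in diameter, its top 40 mm above the table; foot disc 96 mm in diameter. Origin: centre of its underside at table height, z up.
- jack: fixed lab jack (scissor lift): grey flat square top plate 100 x 100 mm whose top is 60 mm above the table, steel scissor links below and a black knob out to 76 mm along its -x, below the top. It does not move. Origin: centre of its underside at table height, z up, x and y along its edges.
- pad: fixed cork parking pad, 90 x 90 mm, 6 mm thick, empty at the start. Origin: centre of its underside at table height, z up, x and y along its edges.
- bottle: bystander: loose closed amber bottle with a white cap, 50 mm in diameter, 100 mm high, standing. Origin: centre of its underside. Leave alone.
- driver: bystander: loose screwdriver lying on the table, 160 mm long, black handle. Origin: underside, under its middle, x along its length. Leave alone.
- post: bystander: loose post stand, 56 mm black foot disc, 13 mm steel rod, 142 mm high. Origin: centre of its underside. Leave alone.
Mind the look-alikes: they are no part of the job. Leave any pink or yellow look-alike of the objective alone.

How it is judged:
On the way:
1. one of the optics stands upright on the cork pad, released, its centre within 25 mm of the pad's centre (((horizontal distance between objective and pad below 0.025 m and z of objective in the frame of pad between 0.002 and 0.01 m and angle between objective's own z axis and vertical below 0.1 rad and linear speed of objective below 0.02 m/s and contact force between the fingers and objective below 0.05 N) or (horizontal distance between lens and pad below 0.025 m and z of lens in the frame of pad between 0.002 and 0.01 m and angle between lens's own z axis and vertical below 0.1 rad and linear speed of lens below 0.02 m/s and contact force between the fingers and lens below 0.05 N) or (horizontal distance between cube and pad below 0.025 m and z of cube in the frame of pad between 0.002 and 0.01 m and angle between cube's own z axis and vertical below 0.1 rad and linear speed of cube below 0.02 m/s and contact force between the fingers and cube below 0.05 N))), for 0.2 s.
At the end, for the whole second after the job is handed in: the objective stands on the pedestal, the ring lens on the lab jack and the cube on the XY stage, each upright (within 0.1 rad) on the top surface, its centre within 14 mm of the mount's centre, at rest and released (horizontal distance between objective and pedestal below 0.014 m and z of objective in the frame of pedestal between 0.036 and 0.044 m and angle between each of objective, lens, cube's own z axis and vertical below 0.1 rad and linear speed of each of objective, lens, cube below 0.02 m/s and contact force between the fingers and objective below 0.05 N and horizontal distance between lens and jack below 0.014 m and z of lens in the frame of jack between 0.056 and 0.064 m and contact force between the fingers and lens below 0.05 N and horizontal distance between cube and stage below 0.014 m and z of cube in the frame of stage between 0.046 and 0.054 m and contact force between the fingers and cube below 0.05 N); the robot touches nothing.
It fails at once if the bottle, the screwdriver or the post stand is pushed more than 20 mm from its place (distance of any of bottle, driver, post from where it was at the start of the episode above 0.02 m).
It fails at once if an optic is tipped by more than 0.6 rad (angle between any of objective, lens, cube's own z axis and vertical above 0.6 rad).
It fails at once if an optic is dropped: it moves faster than 0.6 m/s (a fall of about 18 mm) with no finger on it ((linear speed of objective above 0.6 m/s and contact force between the fingers and objective below 0.01 N) or (linear speed of lens above 0.6 m/s and contact force between the fingers and lens below 0.01 N) or (linear speed of cube above 0.6 m/s and contact force between the fingers and cube below 0.01 N)).
It also fails if it takes over 120 s, if anything falls off the work surface, if the arm or the gripper's body presses on something with over 40 N, if the wrist force passes 120 N, or if a joint passes its speed limit or range.

## Working session

There is one attempt and no reset: what is moved stays moved. The work goes in short steps, Python scripts to look and compute and a shell command to move; the robot and the scene stay as the last step left them, time stands still between calls to the robot, and variables do not carry over. Pictures are saved under pics/ and viewed, at most 14 in all, crops included, and the job is handed in when it is done.

```bash
mkdir -p pics && ls && python3 - <<'E'
from plant import ctrl, vision
import cv2, numpy as np
s=ctrl.state(); print(s['time_s'],s['tcp_pos'],s['eef_rot'],s['width'])
for n in ('scene','top','wrist'):
    im=vision.get_image(n); cv2.imwrite(f'pics/{n}0.png',im[:,:,::-1])
    c=vision.calibration(n); print(n,{k:np.round(v,4).tolist() for k,v in c.items()})
E
```

```text
pics
0.0 [ 0.25916897 -0.56831614  0.2113832 ] [-6.11651424e-04  9.77212480e-01  2.12262552e-01 -6.92648153e-05] 0.08515642308004406
scene {'K': [[492.1282, 0.0, 259.4334], [0.0, 492.1282, 191.0108], [0.0, 0.0, 1.0]], 'D': [-0.0145, 0.0, 0.0, 0.0, 0.0], 'R': [[-0.7091, 0.7051, -0.0027], [0.449, 0.4486, -0.7728], [-0.5437, -0.5492, -0.6347]], 't': [0.3262, -0.1726, 1.8609]}
top {'K': [[439.9905, 0.0, 252.9765], [0.0, 439.9905, 191.3136], [0.0, 0.0, 1.0]], 'D': [-0.0452, 0.0, 0.0, 0.0, 0.0], 'R': [[-0.0266, -0.9996, 0.0024], [-0.9965, 0.0264, -0.0799], [0.0798, -0.0045, -0.9968]], 't': [0.0365, 0.4704, 1.1752]}
wrist {'K': [[286.3913, 0.0, 255.418], [0.0, 286.3913, 193.5275], [0.0, 0.0, 1.0]], 'D': [-0.0396, 0.0, 0.0, 0.0, 0.0], 'R': [[0.4149, -0.9099, -0.001], [-0.8789, -0.4011, 0.2583], [-0.2355, -0.1063, -0.9661]], 't': [-0.6247, -0.0348, 0.3794]}
```

View pics/scene0.png

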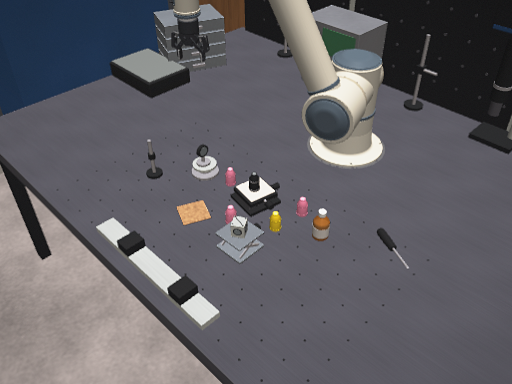

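View pics/top0.png

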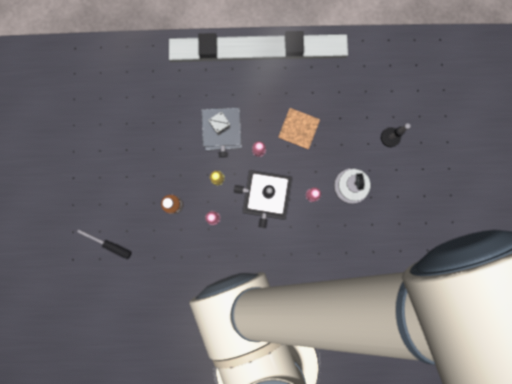

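Top view: the jack with the cube is at (221,126), the stage with the black objective at (269,192), the pedestal with the lens at (353,185), and the empty pad at (299,128). Candidates for the objective:
- black, on the white plate: (269,192)
- pink: (259,149), (314,195) and (212,218)
- yellow: (217,177)

By the description I choose the black one. Next, close crops.

```bash
cat > h.py <<'E'
import numpy as np, cv2
from plant import ctrl, vision
from scipy.spatial.transform import Rotation as Rn
def ray(c,p):
    K,D,R,t=[np.array(c[k],float) for k in 'KDRt']
    u=cv2.undistortPoints(np.array([[p]],float),K,D)[0,0]
    return -R.T@t, R.T@np.array([u[0],u[1],1.])
def onz(c,p,z):
    o,d=ray(c,p); return o+d*(z-o[2])/d[2]
def tri(obs):  # list of (cal,pixel)
    A=np.zeros((3,3)); b=np.zeros(3)
    for c,p in obs:
        o,d=ray(c,p); d/=np.linalg.norm(d); P=np.eye(3)-np.outer(d,d); A+=P; b+=P@o
    X=np.linalg.solve(A,b); return X,[round(float(np.linalg.norm(np.cross(X-ray(c,p)[0],ray(c,p)[1]/np.linalg.norm(ray(c,p)[1])))),4) for c,p in obs]
def proj(c,X):
    K,D,R,t=[np.array(c[k],float) for k in 'KDRt']
    return cv2.projectPoints(np.array(X,float).reshape(-1,3),cv2.Rodrigues(R)[0],t,K,D)[0][:,0]
def go(target,yaw=None,s=None):
    """shift in tool axes (30 mm units) and rot units to have the tool point down, its y axis at world angle yaw (mod pi)"""
    s=s or ctrl.state(); q=s['eef_rot']; R=Rn.from_quat([q[1],q[2],q[3],q[0]])
    lin=R.inv().apply(np.array(target)-s['tcp_pos'])/.03
    out=[lin.round(3).tolist()]
    if yaw is not None:
        best=None
        for k in (0,np.pi):
            y=np.array([np.cos(yaw+k),np.sin(yaw+k),0]); z=np.array([0,0,-1.]); G=Rn.from_matrix(np.c_[np.cross(y,z),y,z])
            r=(R.inv()*G).as_rotvec(); 
            if best is None or np.linalg.norm(r)<np.linalg.norm(best): best=r
        out.append((np.degrees(best)/6).round(3).tolist())
    return out
def snap(n,f):
    c=vision.calibration(n); im=vision.get_image(n)[:,:,::-1]; cv2.imwrite(f'pics/{f}.png',im); 
    import pickle; pickle.dump(c,open(f'pics/{f}.pkl','wb')); return c,im
E
python3 - <<'E'
from h import *
t=cv2.imread('pics/top0.png')[100:235,195:400]; s=cv2.imread('pics/scene0.png')[125:275,135:345]
cv2.imwrite('pics/top0c.png',cv2.resize(t,None,fx=3.9,fy=3.9,interpolation=cv2.INTER_CUBIC))
cv2.imwrite('pics/scene0c.png',cv2.resize(s,None,fx=3.8,fy=3.8,interpolation=cv2.INTER_CUBIC))
c=vision.calibration('top')
for n,p,z in (('stage',(269,194),.05),('ped',(353,185),.04),('jack',(221,129),.06),('pad',(299,128),.006)): print(n,onz(c,p,z).round(3))
s=ctrl.state();print(s['joint_positions'])
q=s['eef_rot'];print(Rn.from_quat([q[1],q[2],q[3],q[0]]).as_matrix().round(3))
w=vision.calibration('wrist');print('cam',-(w['R'].T@w['t']))
print(go((.40,-.02,.30),np.pi/2))
E
```

```text
stage [ 0.46  -0.018  0.05 ]
ped [ 0.479 -0.244  0.04 ]
jack [0.636 0.105 0.06 ]
pad [ 0.645 -0.109  0.006]
[-1.23851951e+00  4.93991423e-01  1.34594014e+00  4.46241202e-06
  1.30249018e+00 -9.54733180e-02]
[[ 0.91   0.415 -0.   ]
 [ 0.415 -0.91   0.001]
 [ 0.    -0.001 -1.   ]]
cam [ 0.31792349 -0.54200303  0.37483332]
[[11.854, -14.689, -2.934], [-0.008, 0.001, 4.085]]
```

View pics/scene0c.png

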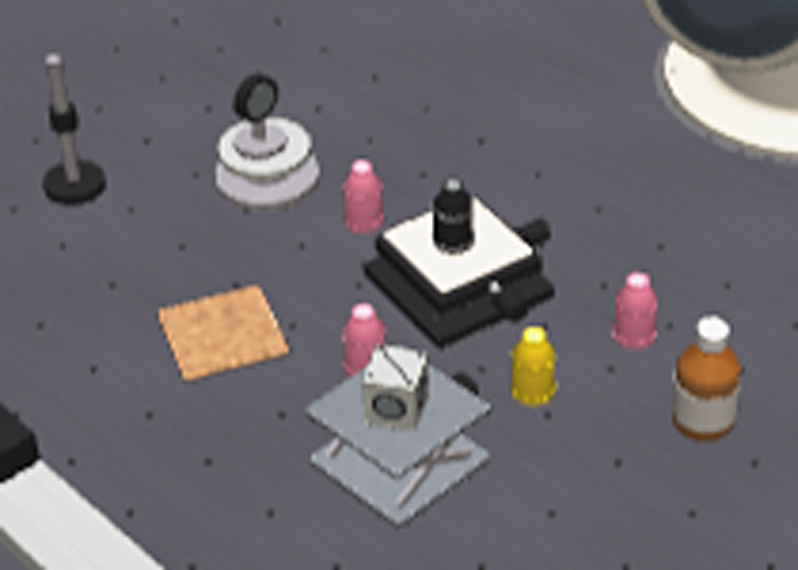

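View pics/top0c.png

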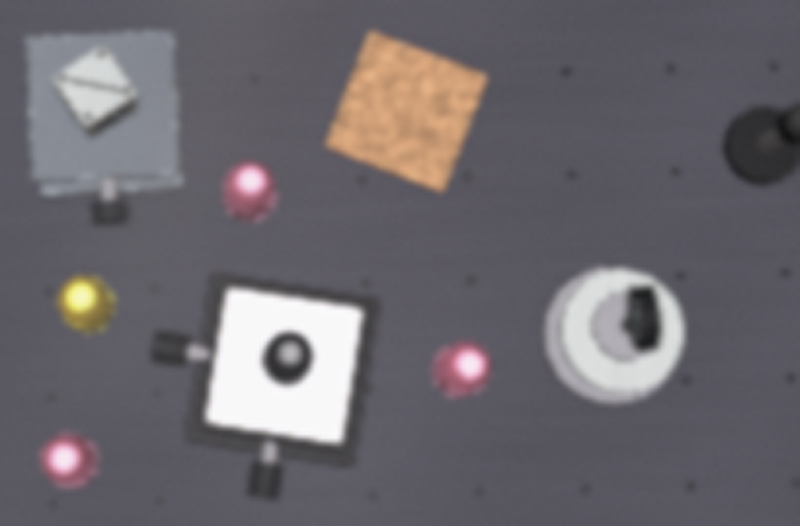

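The crop confirms the choice: the black objective with steel bands stands on the white plate at crop (288,357) in the top view. The look-alikes are pink and yellow. Now two wrist views.

```bash
python3 -c "
from h import *
print(go((.52,-.17,.28),-np.pi/2))"
```

```text
[[13.42, -8.48, -2.272], [-0.008, 0.001, 4.085]]
```

```bash
R='' ; python3 -m pendant '[{"hand":85,"linear":[6.7,-4.2,-2.3],"rot":[0,0,2]},{"hand":85,"linear":[6.7,-4.2,-2.3],"rot":[0,0,2]},{"hand":85,"linear":[6.7,-4.2,-2.3],"rot":[0,0,2]},{"hand":85,"linear":[6.7,-4.2,-2.3],"rot":[0,0,2]},{"hand":85,"linear":[6.7,-4.2,-2.3],"rot":[0,0,2]},{"hand":85,"linear":[13.4,-8.5,-2.3],"rot":[0,0,4.1]},{"hand":85,"linear":[13.4,-8.5,-2.3],"rot":[0,0,4.1]},{"hand":85,"linear":[13.4,-8.5,-2.3],"rot":[0,0,4.1]},{"hand":85,"linear":[13.4,-8.5,-2.3],"rot":[0,0,4.1]},{"hand":85,"linear":[13.4,-8.5,-2.3],"rot":[0,0,4.1]},{"hand":85,"linear":[13.4,-8.5,-2.3],"rot":[0,0,4.1]},{"hand":85,"linear":[13.4,-8.5,-2.3],"rot":[0,0,4.1]},{"hand":85,"linear":[13.4,-8.5,-2.3],"rot":[0,0,4.1]},{"hand":85,"linear":[13.4,-8.5,-2.3],"rot":[0,0,4.1]}]' && python3 -c "
from h import *
snap('wrist','wA'); print(go((.52,-.17,.28),-np.pi/2)); print(go((.52,.02,.28),-np.pi/2))"
```

```text
time_s: 1.55
tcp_pos: [0.5187, -0.1709, 0.2809]
eef_rot: [0.0, 1.0, -0.002, -0.0]
ft_force: [0.2, -0.8, 0.3]
width: 0.0851
gripper_force: 0.0
[[0.041, -0.029, 0.032], [0.0, 0.001, -0.03]]
[[0.02, -6.362, 0.032], [0.0, 0.001, -0.03]]
```

```bash
python3 -m pendant '[{"hand":85,"linear":[0,-6.4,0],"rot":[0,0,0]},{"hand":85,"linear":[0,-6.4,0],"rot":[0,0,0]},{"hand":85,"linear":[0,-6.4,0],"rot":[0,0,0]},{"hand":85,"linear":[0,-6.4,0],"rot":[0,0,0]},{"hand":85,"linear":[0,-6.4,0],"rot":[0,0,0]},{"hand":85,"linear":[0,-6.4,0],"rot":[0,0,0]},{"hand":85,"linear":[0,-6.4,0],"rot":[0,0,0]},{"hand":85,"linear":[0,-6.4,0],"rot":[0,0,0]}]' && python3 -c "
from h import *
snap('wrist','wB')
for n in 'AB':
    im=cv2.imread(f'pics/w{n}.png'); cv2.imwrite(f'pics/w{n}v.png',cv2.resize(im,(800,600),interpolation=cv2.INTER_CUBIC))"
```

```text
time_s: 2.4
tcp_pos: [0.5196, 0.0208, 0.2809]
eef_rot: [0.0, 1.0, -0.002, -0.0]
ft_force: [-0.5, -0.3, 0.0]
width: 0.085
gripper_force: 0.0
```

View pics/wAv.png

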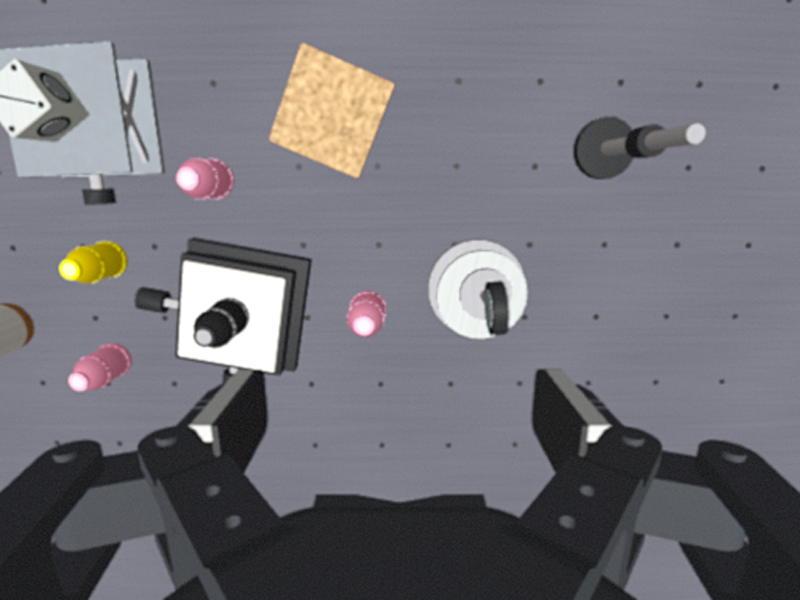

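View pics/wBv.png

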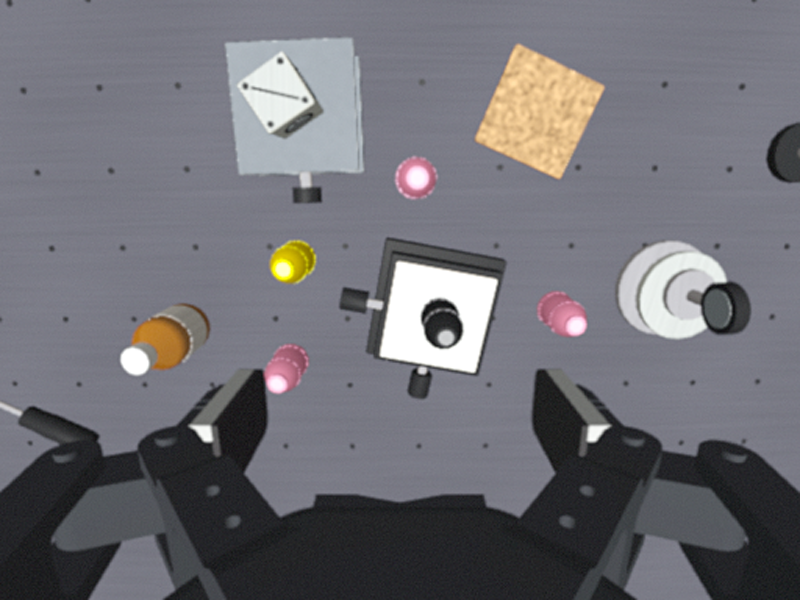

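Both wrist views show everything. In the 800 px frame of view B:
- jack: (225..363, 38..175), cube top at (278,92)
- pad: centre about (540,112)
- stage plate: centre about (438,318), objective nose at (445,337)
- pedestal: centre about (683,294), with the lens ring at (726,307)

In view A the ring is nearly edge-on at (496,307).

```bash
python3 - <<'E'
from h import *
import pickle
A,B=[pickle.load(open(f'pics/w{n}.pkl','rb')) for n in 'AB']
o=lambda p:((p[0]+.5)/1.5625-.5,(p[1]+.5)/1.5625-.5)
P={'stage':([(185,259),(291,273),(279,374),(177,357)],[(396,260),(499,278),(479,375),(379,359)]),
'pad':([(303,43),(394,84),(358,178),(270,138)],[(517,44),(605,88),(560,179),(475,137)]),
'jackR':([(113,42),(133,175),(20,177)],[(353,38),(363,173),(238,175)]),
'ped':([(481,294)],[(683,294)]),'foot':([(486,293)],[(692,294)]),
'nose':([(205,337)],[(445,337)]),'cubeLB':([(41,103)],[(305,100)])}
for k,(a,b) in P.items():
    X=[tri([(A,o(p)),(B,o(q))]) for p,q in zip(a,b)]
    print(k,[x[0].round(4).tolist() for x in X],[x[1][0] for x in X]); 
    if len(X)==4:
        x=np.array([v[0] for v in X]); print('  mean',x.mean(0).round(4), 'yaw',np.degrees(np.arctan2(*(x[1]-x[0])[1::-1])).round(1),np.degrees(np.arctan2(*(x[0]-x[3])[1::-1])).round(1))
jb=[onz(B,o(p),.06) for p in [(225,43),(353,38),(363,173),(238,175)]];print('jack',np.mean(jb,0).round(4),np.round(jb,4).tolist())
cb=[onz(B,o(p),.106) for p in [(281,53),(320,98),(278,135),(238,87)]];print('cube',np.mean(cb,0).round(4),np.round(cb,4).tolist())
# crops for finer look
a=cv2.imread('pics/wA.png');b=cv2.imread('pics/wB.png')
f=lambda im,x,y:cv2.resize(im[y:y+72,x:x+95],(395,300),interpolation=cv2.INTER_CUBIC)
cv2.imwrite('pics/crop.png',np.vstack([np.hstack([f(a,100,160),f(b,235,160)]),np.hstack([f(a,265,150),f(b,390,150)])]))
cv2.imwrite('pics/crop2.png',cv2.resize(b[15:125,135:245],(600,600),interpolation=cv2.INTER_CUBIC))
E
```

```text
stage [[0.5177, 0.0233, 0.0452], [0.5016, -0.0715, 0.0405], [0.4067, -0.0556, 0.049], [0.4251, 0.0397, 0.0522]] [0.0004, 0.0021, 0.0003, 0.0005]
  mean [ 0.4628 -0.016   0.0467] yaw -99.6 -10.1
pad [[0.7059, -0.0857, 0.0034], [0.6695, -0.167, 0.0084], [0.5882, -0.1325, 0.0067], [0.6256, -0.0506, 0.0035]] [0.0001, 0.0007, 0.0, 0.0005]
  mean [ 0.6473 -0.109   0.0055] yaw -114.2 -23.6
jackR [[0.6952, 0.056, 0.0574], [0.5922, 0.0499, 0.0638], [0.5922, 0.1559, 0.0556]] [0.0, 0.0003, 0.0003]
ped [[0.4837, -0.2471, 0.0412]] [0.0002]
foot [[0.4862, -0.25, 0.0496]] [0.0003]
nose [[0.4657, -0.0158, 0.1082]] [0.0003]
cubeLB [[0.642, 0.0862, 0.107]] [0.0005]
jack [0.6428 0.1041 0.06  ] [[0.6923, 0.1563, 0.06], [0.6945, 0.0558, 0.06], [0.5926, 0.0502, 0.06], [0.5918, 0.1544, 0.06]]
cube [0.6461 0.1043 0.106 ] [[0.6723, 0.1015, 0.106], [0.6429, 0.0757, 0.106], [0.6184, 0.107, 0.106], [0.6509, 0.1332, 0.106]]
```

View pics/crop.png

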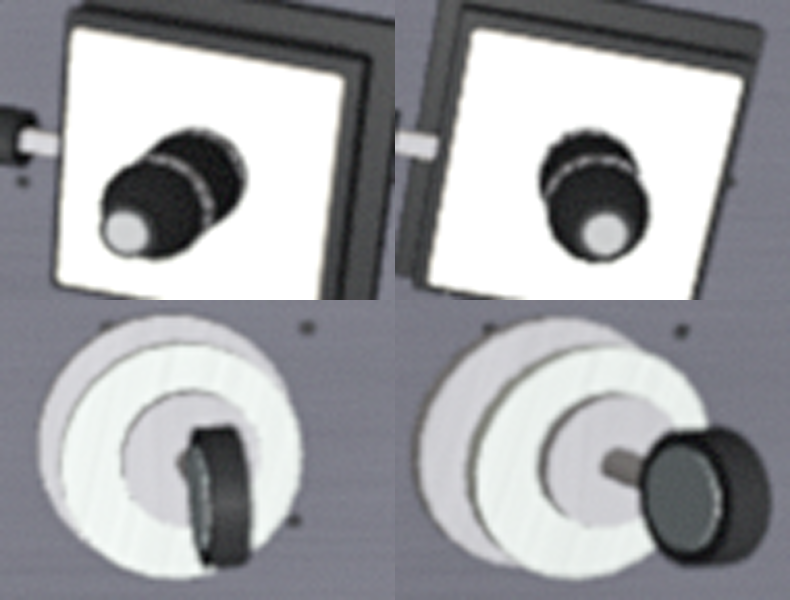

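View pics/crop2.png

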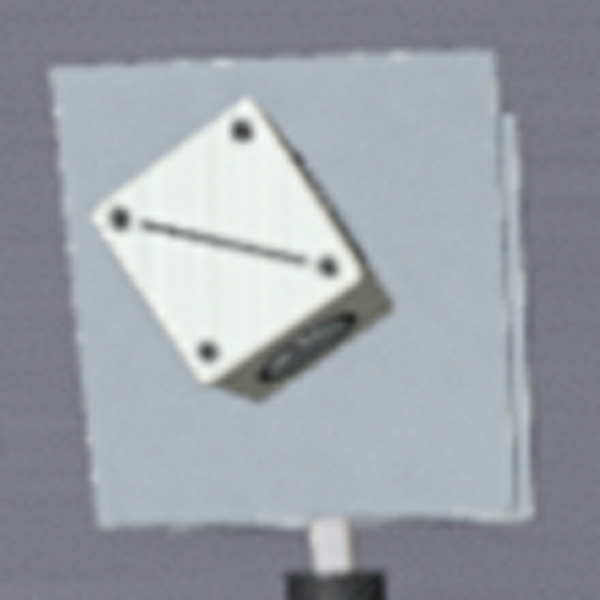

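Crops: in view A the nose is at (126,233) and in view B at (605,234). The ring is edge-on in A and open towards +y in B. The cube's top corners in the second crop are (248,98), (360,275), (208,382) and (92,216). Next I fit silhouettes to refine these.

```bash
cat > fit.py <<'E'
from h import *
from scipy.optimize import minimize
def ringpts(v):
    x,y,z,yaw=v; a=np.linspace(0,2*np.pi,60,endpoint=False); n=np.array([np.cos(yaw),np.sin(yaw),0]); m=np.array([-n[1],n[0],0])
    return np.vstack([np.array([x,y,z])+s*n+.022*(np.cos(a)[:,None]*m+np.sin(a)[:,None]*[0,0,1]) for s in (-.006,.006)])
def barrel(v):
    x,y,z=v; a=np.linspace(0,2*np.pi,60,endpoint=False)
    return np.vstack([np.c_[x+r*np.cos(a),y+r*np.sin(a),0*a+z+h] for r,h in ((.018,0),(.018,.01),(.017,.042),(.009,.06))])
def cost(model,views,v):
    t=0
    for c,m in views:
        h=cv2.convexHull((proj(c,model(v))*16*4+8*0).astype(np.int32)); z=np.zeros((384*4,512*4),np.uint8); cv2.fillConvexPoly(z,h,1,shift=4)
        z=cv2.resize(z.astype(np.float32),(512,384),interpolation=cv2.INTER_AREA); t+=np.abs(z-m).sum()
    return t
def fit(model,views,v0,step):
    best=None
    for dy in ([0] if len(v0)==3 else np.linspace(-.5,.5,5)):
        v=np.array(v0,float); 
        if len(v)>3: v[3]+=dy
        S=np.vstack([v]+[v+np.eye(len(v))[i]*step[i] for i in range(len(v))])
        r=minimize(lambda q:cost(model,views,q),v,method='Nelder-Mead',options=dict(initial_simplex=S,maxiter=200,xatol=1e-4,fatol=.5))
        if best is None or r.fun<best.fun: best=r
    return best.x.round(4).tolist(),round(best.fun,1)
def mask(im,box,thr,hi=None):
    g=cv2.cvtColor(im,cv2.COLOR_BGR2GRAY).astype(int); m=np.zeros(g.shape,np.uint8); x0,y0,x1,y1=box
    m[y0:y1,x0:x1]=(g<thr)[y0:y1,x0:x1]; n,l,s,_=cv2.connectedComponentsWithStats(m); 
    k=1+np.argmax(s[1:,4]); m=(l==k).astype(np.uint8); cn=cv2.findContours(m,cv2.RETR_EXTERNAL,cv2.CHAIN_APPROX_NONE)[0]
    return cv2.fillConvexPoly(np.zeros_like(m),cv2.convexHull(np.vstack(cn)),1).astype(np.float32)
E
python3 - <<'E'
from fit import *
import pickle
A,B=[pickle.load(open(f'pics/w{n}.pkl','rb')) for n in 'AB']; a,b=[cv2.imread(f'pics/w{n}.png') for n in 'AB']
def o(q,x0,y0,sx,sy): return ((q[0]+.5)/sx-.5+x0,(q[1]+.5)/sy-.5+y0)
pa=lambda q:o(q,100,160,395/95,300/72); pb=lambda q:o(q,235,160,395/95,300/72)
X=[tri([(A,pa(p)),(B,pb(q))])[0] for p,q in (((71,28),(78,30)),((346,74),(350,75)),((57,283),(35,287)),((126,233),(210,234)))]
print('stage TL TR BL, nose',np.round(X,4).tolist(), 'centre',((X[1]+X[2])/2).round(4))
qa=lambda q:o(q,265,150,395/95,300/72); qb=lambda q:o(q,390,150,395/95,300/72)
print('ped',tri([(A,qa((181,160))),(B,qb((196,162)))])[0].round(4),'foot',tri([(A,qa((191,159))),(B,qb((217,160)))])[0].round(4))
c=[onz(B,o(q,135,15,600/110,600/110),.106) for q in ((248,98),(360,275),(208,382),(92,216))]
e=np.diff(np.array(c+[c[0]]),axis=0); print('cube',np.mean(c,0).round(4),np.linalg.norm(e,axis=1).round(4),np.degrees(np.arctan2(e[:,1],e[:,0])).round(1))
vo=[(A,mask(a,(115,185,165,225),120)),(B,mask(b,(262,185,300,226),120))]
vr=[(A,mask(a,(308,178,330,217),110)),(B,mask(b,(446,178,485,217),125))]
print([m.sum() for _,m in vo+vr])
print('obj',fit(barrel,vo,(.4657,-.0158,.05),(.004,.004,.004)))
print('ring',fit(ringpts,vr,(.486,-.25,.092,-1.5),(.004,.004,.004,.2)))
E
```

```text
stage TL TR BL, nose [[0.5175, 0.0231, 0.0503], [0.5014, -0.069, 0.0493], [0.4269, 0.0387, 0.0531], [0.4667, -0.016, 0.1118]] centre [ 0.4642 -0.0151  0.0512]
ped [ 0.4828 -0.2482  0.0392] foot [ 0.4855 -0.25    0.0478]
cube [0.6466 0.1069 0.106 ] [0.0391 0.0381 0.0385 0.0391] [-148.   122.1   33.6  -57. ]
[np.float32(737.0), np.float32(655.0), np.float32(499.0), np.float32(1419.0)]
obj ([0.4651, -0.0161, 0.0455], np.float64(228.1))
ring ([0.4865, -0.2476, 0.1033, -1.4755], np.float64(478.4))
```

```bash
python3 - <<'E'
from fit import *
import pickle
A,B=[pickle.load(open(f'pics/w{n}.pkl','rb')) for n in 'AB']; a,b=[cv2.imread(f'pics/w{n}.png') for n in 'AB']
for thr in (70,85):
    vr=[(A,mask(a,(305,175,330,219),thr)),(B,mask(b,(440,175,485,217),thr))]
    print([m.sum() for _,m in vr],'ring',fit(ringpts,vr,(.486,-.25,.092,-1.5),(.004,.004,.004,.2)))
print(go((.4855,-.2495,.2),-1.4))
E
```

```text
[np.float32(163.0), np.float32(862.0)] ring ([0.4828, -0.2546, 0.0872, -1.3579], np.float64(377.8))
[np.float32(429.0), np.float32(892.0)] ring ([0.4844, -0.2509, 0.0923, -1.4501], np.float64(126.7))
[[-1.108, 9.018, 2.7], [0.001, 0.0, -1.664]]
```

```bash
python3 -c "
from h import *
print(go((.466,-.016,.15),-np.pi/2)); print(go((.466,-.016,.073),-np.pi/2))"
```

```text
[[-1.784, 1.236, 4.366], [0.001, 0.0, -0.033]]
[[-1.784, 1.236, 6.933], [0.001, 0.0, -0.033]]
```

```bash
python3 -m pendant '[{"hand":62,"linear":[-1.78,1.24,2],"rot":[0,0,0]},{"hand":62,"linear":[-1.78,1.24,2],"rot":[0,0,0]},{"hand":62,"linear":[-1.78,1.24,3.6],"rot":[0,0,0]},{"hand":62,"linear":[-1.78,1.24,4.4],"rot":[0,0,0]},{"hand":62,"linear":[-1.78,1.24,4.4],"rot":[0,0,0]},{"hand":62,"linear":[-1.78,1.24,4.4],"rot":[0,0,0]}]' && python3 -c "
from h import *
snap('wrist','wC'); print(go((.466,-.016,.073),-np.pi/2))"
```

```text
time_s: 3.05
tcp_pos: [0.4665, -0.0155, 0.1496]
eef_rot: [-0.0, 1.0, -0.001, -0.0]
ft_force: [-0.4, 0.2, 1.4]
width: 0.0619
gripper_force: 0.0
[[-0.037, 0.018, 2.572], [0.002, -0.014, -0.02]]
```

View pics/wC.png

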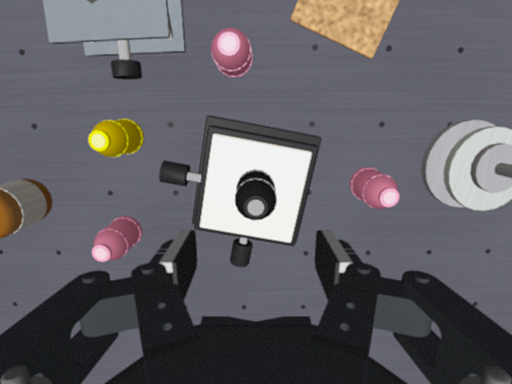

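The nose at (256,208) is centred between the fingers, which have free space on both sides. I descend and grip.

```bash
python3 -m pendant '[{"hand":62,"linear":[-0.03,0,1],"rot":[0,0,0]},{"hand":62,"linear":[-0.03,0,2],"rot":[0,0,0]},{"hand":62,"linear":[-0.03,0,2.57],"rot":[0,0,0]},{"hand":62,"linear":[-0.03,0,2.57],"rot":[0,0,0]},{"hand":30,"linear":[-0.03,0,2.57],"rot":[0,0,0]},{"hand":30,"linear":[-0.03,0,2.57],"rot":[0,0,0]},{"hand":30,"linear":[-0.03,0,2.57],"rot":[0,0,0]},{"hand":30,"linear":[-0.03,0,2.57],"rot":[0,0,0]},{"hand":30,"linear":[-0.03,0,2.57],"rot":[0,0,0]},{"hand":30,"linear":[-0.03,0,2.57],"rot":[0,0,0]},{"hand":30,"linear":[-0.03,0,2.57],"rot":[0,0,0]},{"hand":30,"linear":[-0.03,0,2.57],"rot":[0,0,0]}]' 40; python3 -c "
from h import *
s=ctrl.state();print(go((s['tcp_pos'][0],s['tcp_pos'][1],.16),-np.pi/2),go((.6473,-.109,.12)),go((.6473,-.109,.0285)))"
```

```text
time_s: 4.3
tcp_pos: [0.4664, -0.0153, 0.073]
eef_rot: [0.0, 1.0, -0.001, 0.001]
ft_force: [0.4, -2.2, 12.2]
width: 0.0302
gripper_force: 11.8
[[0.008, 0.002, -2.899], [0.006, -0.026, -0.014]] [[6.04, 3.116, -1.547]] [[6.032, 3.114, 1.503]]
```

```bash
python3 -m pendant '[{"hand":20,"linear":[0,0,0],"rot":[0,0,0]},{"hand":20,"linear":[0,0,0],"rot":[0,0,0]},{"hand":20,"linear":[0,0,0],"rot":[0,0,0]}]' 40; python3 -c "
from h import *
snap('wrist','wD')"
```

```text
time_s: 4.6
tcp_pos: [0.4664, -0.0153, 0.0732]
eef_rot: [0.0, 1.0, -0.001, 0.001]
ft_force: [-1.3, -1.7, 15.3]
width: 0.0283
gripper_force: 36.0
```

View pics/wD.png

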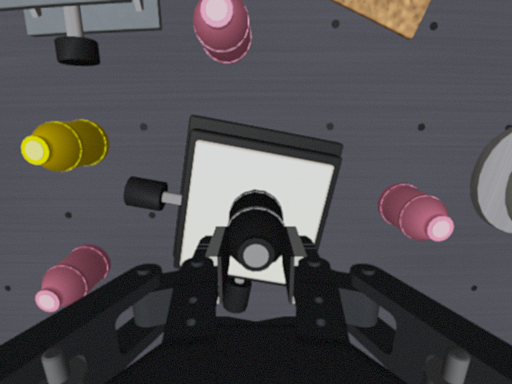

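```bash
python3 -m pendant '[{"hand":20,"linear":[0,0,-0.05],"rot":[0,0,0]},{"hand":20,"linear":[0,0,-0.1],"rot":[0,0,0]},{"hand":20,"linear":[0,0,-0.2],"rot":[0,0,0]},{"hand":20,"linear":[0,0,-0.3],"rot":[0,0,0]},{"hand":20,"linear":[0,0,-0.3],"rot":[0,0,0]},{"hand":20,"linear":[0,0,-0.3],"rot":[0,0,0]}]' 40; python3 -c "
from h import *
snap('wrist','wE');snap('scene','sE')
a=cv2.imread('pics/wE.png')[150:330,130:390];b=cv2.imread('pics/sE.png')[140:230,195:325]
cv2.imwrite('pics/E.png',np.hstack([cv2.resize(a,(400,277)),cv2.resize(b,(400,277),interpolation=cv2.INTER_CUBIC)]))"
```

```text
time_s: 5.25
tcp_pos: [0.4652, -0.015, 0.0809]
eef_rot: [-0.0, 1.0, -0.001, 0.0]
ft_force: [0.1, 0.9, -1.1]
width: 0.0278
gripper_force: 32.4
```

View pics/E.png

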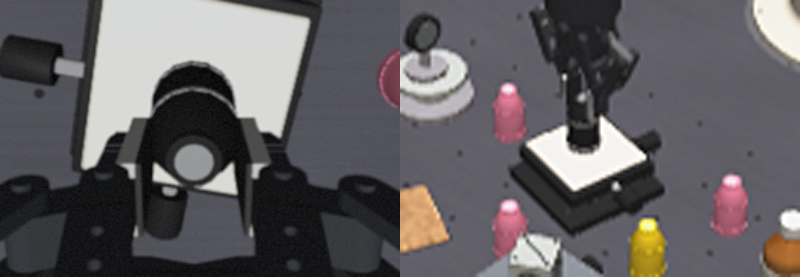

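```bash
python3 - <<'E'
from h import *
import pickle
D,E=[pickle.load(open(f'pics/w{n}.pkl','rb')) for n in 'DE']
def nose(f):
    g=cv2.cvtColor(cv2.imread(f),cv2.COLOR_BGR2GRAY)[236:272,238:274]; m=(g>110).astype(np.uint8)
    n,l,s,c=cv2.connectedComponentsWithStats(m); k=[i for i in range(1,n)]; print(s[1:,4],(c[1:]+[238,236]).round(1).tolist(), s[1:,2:4].tolist())
nose('pics/wD.png');nose('pics/wE.png')
for z in (.108,.110,.112,.116,.118,.120): print(z,proj(D,(.466,-.0155,z)).round(1),proj(E,(.466,-.0155,z)).round(1))
for c,n in((D,'D'),(E,'E')):
  for z in (.05,.058):
    a=np.linspace(0,2*np.pi,90); print(n,z,'base top row',proj(c,np.c_[.466+.018*np.cos(a),-.0155+.018*np.sin(a),0*a+z])[:,1].min().round(1))
for n in 'DE':
    g=cv2.cvtColor(cv2.imread(f'pics/w{n}.png'),cv2.COLOR_BGR2GRAY); print(g[176:212,256].tolist())
E
```

```text
[455 150] [[255.6, 255.2], [255.7, 268.2]] [[25, 23], [36, 10]]
[454  43  77] [[255.6, 255.0], [240.9, 266.6], [268.3, 268.1]] [[25, 23], [9, 9], [17, 10]]
0.108 [[254.8 253.3]] [[255.4 244.5]]
0.11 [[254.8 255.1]] [[255.4 246.2]]
0.112 [[254.8 257.1]] [[255.4 247.9]]
0.116 [[254.8 261.1]] [[255.4 251.5]]
0.118 [[254.8 263.2]] [[255.4 253.4]]
0.12 [[254.7 265.3]] [[255.4 255.3]]
D 0.05 base top row 189.4
D 0.058 base top row 192.4
E 0.05 base top row 185.0
E 0.058 base top row 187.7
[217, 217, 218, 217, 216, 218, 217, 216, 217, 216, 217, 220, 216, 170, 106, 113, 80, 29, 10, 14, 17, 10, 6, 11, 17, 20, 18, 18, 11, 24, 60, 95, 118, 67, 25, 16]
[218, 216, 217, 217, 216, 217, 217, 217, 216, 216, 216, 219, 216, 172, 109, 120, 78, 15, 12, 11, 17, 17, 15, 16, 8, 8, 19, 21, 17, 31, 67, 94, 98, 50, 16, 23]
```

The objective moves rigidly with the tool, with its nose at the same pixel (255.6,255) after lifting, so it is held. On to the pad.

```bash
python3 -c "
from h import *
print(go((.6473,-.109,.15),-np.pi/2),go((.6473,-.109,.05),-np.pi/2))"
```

```text
[[6.077, 3.125, -2.308], [-0.0, 0.002, -0.015]] [[6.077, 3.125, 1.025], [-0.0, 0.002, -0.015]]
```

```bash
python3 -m pendant '[{"hand":20,"linear":[0,0,-1],"rot":[0,0,0]},{"hand":20,"linear":[0,0,-2.3],"rot":[0,0,0]},{"hand":20,"linear":[1,0.5,-2.3],"rot":[0,0,0]},{"hand":20,"linear":[2,1,-2.3],"rot":[0,0,0]},{"hand":20,"linear":[3,1.6,-2.3],"rot":[0,0,0]},{"hand":20,"linear":[4,2.1,-2.3],"rot":[0,0,0]},{"hand":20,"linear":[5,2.6,-2.3],"rot":[0,0,0]},{"hand":20,"linear":[5.7,2.9,-2.3],"rot":[0,0,0]},{"hand":20,"linear":[6.08,3.12,-2.3],"rot":[0,0,0]},{"hand":20,"linear":[6.08,3.12,-2.3],"rot":[0,0,0]},{"hand":20,"linear":[6.08,3.12,-1.3],"rot":[0,0,0]},{"hand":20,"linear":[6.08,3.12,-0.3],"rot":[0,0,0]},{"hand":20,"linear":[6.08,3.12,0.6],"rot":[0,0,0]},{"hand":20,"linear":[6.08,3.12,1],"rot":[0,0,0]},{"hand":20,"linear":[6.08,3.12,1],"rot":[0,0,0]}]' 40; python3 -c "
from h import *
snap('wrist','wF'); print(go((.6473,-.109,.0295),-np.pi/2))"
```

```text
time_s: 6.85
tcp_pos: [0.6461, -0.1084, 0.0496]
eef_rot: [-0.0, 1.0, -0.001, -0.001]
ft_force: [0.2, 0.9, 0.1]
width: 0.0199
gripper_force: 0.0
[[0.008, 0.013, 0.717], [-0.002, 0.008, -0.014]]
```

View pics/wF.png

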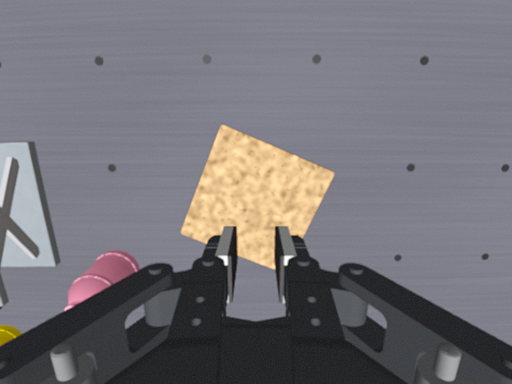

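The fingers are empty (width 19.9 mm): the objective slipped out. I look for where it is and check where the pads really are.

```bash
python3 - <<'E'
from h import *
import pickle
s=ctrl.state(); t=np.array(s['tcp_pos']); F=pickle.load(open('pics/wF.pkl','rb'))
for dz in (.014,0,-.005,-.02,-.03,-.04): print(dz,[proj(F,t+[dx,dy,-dz]).round(0).tolist() for dx in(0,.011) for dy in(.01,-.01)])
snap('top','topG');snap('scene','sG')
a=cv2.imread('pics/topG.png')[100:240,190:400];b=cv2.imread('pics/sG.png')[135:275,170:340]
cv2.imwrite('pics/G.png',np.hstack([cv2.resize(a,(450,300),interpolation=cv2.INTER_CUBIC),cv2.resize(b,(350,300),interpolation=cv2.INTER_CUBIC)]))
E
```

```text
0.014 [[[240.0, 218.0]], [[270.0, 218.0]], [[239.0, 202.0]], [[271.0, 202.0]]]
0 [[[238.0, 226.0]], [[272.0, 226.0]], [[238.0, 209.0]], [[272.0, 209.0]]]
-0.005 [[[238.0, 229.0]], [[272.0, 229.0]], [[238.0, 211.0]], [[272.0, 211.0]]]
-0.02 [[[236.0, 240.0]], [[274.0, 240.0]], [[236.0, 220.0]], [[274.0, 220.0]]]
-0.03 [[[235.0, 248.0]], [[275.0, 248.0]], [[235.0, 228.0]], [[275.0, 228.0]]]
-0.04 [[[234.0, 257.0]], [[276.0, 257.0]], [[233.0, 236.0]], [[277.0, 236.0]]]
```

View pics/G.png

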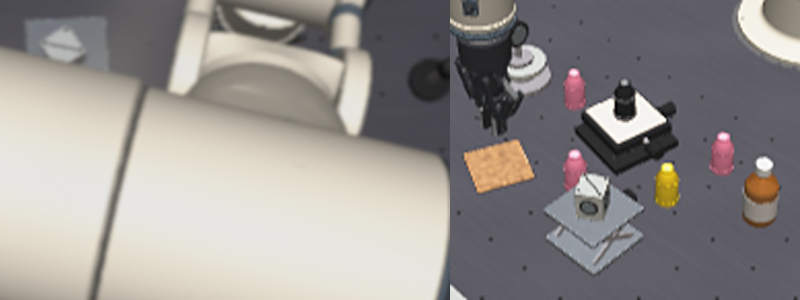

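The objective still stands upright on the stage, at (625,98). The fingertip pixels (row 228, columns 237 and 276) say the tips are about 30 mm higher than stated. I check this numerically against the scene camera.

```bash
python3 - <<'E'
from h import *
import pickle
t=np.array(ctrl.state()['tcp_pos']); S=pickle.load(open('pics/sG.pkl','rb'))
for z in (.036,.05,.065,.08,.095): print(z,proj(S,[[t[0],t[1]+d,z] for d in(-.012,.012)]).round(1).tolist())
g=cv2.cvtColor(cv2.imread('pics/sG.png'),cv2.COLOR_BGR2GRAY)
for r in range(180,206,1): print(r,''.join('#' if v<55 else '.' for v in g[r,175:205]))
w=cv2.cvtColor(cv2.imread('pics/wF.png'),cv2.COLOR_BGR2GRAY)
for r in range(220,252,2): print(r,w[r,220:292:3].tolist())
E
```

```text
0.036 [[190.1, 202.5], [194.9, 206.1]]
0.05 [[189.7, 199.1], [194.5, 202.7]]
0.065 [[189.2, 195.5], [194.1, 199.0]]
0.08 [[188.8, 191.8], [193.7, 195.3]]
0.095 [[188.3, 188.0], [193.2, 191.5]]
180 ....#######.####.#...........#
181 .......####.####...#..#.....##
182 .......####.##################
183 ........##########.##########.
184 ........##.######...######.##.
185 ...........######...########..
186 ...........#######.########...
187 ..........#################...
188 ...........###############....
189 ...........####.########......
190 ...........####..######.......
191 ...........####..#####........
192 ...........####...####........
193 ...........####...####........
194 ...........###....#####.......
195 ..................##.##.......
196 ..................###.........
197 ..................##..........
198 ..............................
199 ..............................
200 ..............................
201 ..............................
202 ..............................
203 ..............................
204 ..............................
205 ............................
[... 1253 characters left out ...]
115, 32, 26, 213, 226, 207, 221, 216, 208, 201, 208, 209, 211, 200, 202, 153, 33, 54, 120, 117, 118]
242 [119, 121, 118, 113, 31, 26, 211, 223, 206, 209, 210, 210, 193, 196, 200, 213, 200, 193, 155, 29, 40, 122, 117, 115]
244 [121, 118, 117, 97, 31, 24, 209, 222, 214, 192, 193, 203, 199, 181, 186, 204, 195, 181, 157, 24, 33, 118, 119, 116]
246 [116, 118, 117, 74, 31, 30, 206, 214, 211, 182, 191, 198, 199, 174, 193, 202, 195, 192, 150, 31, 32, 117, 119, 118]
248 [120, 119, 118, 63, 31, 27, 210, 205, 210, 186, 199, 198, 194, 189, 217, 217, 201, 197, 143, 33, 35, 112, 118, 115]
250 [119, 117, 120, 43, 32, 25, 207, 199, 213, 203, 208, 200, 193, 199, 224, 223, 206, 209, 135, 35, 32, 86, 116, 114]
```

Three measures agree:
- scene camera: tips at z ≈ 0.07 to 0.076
- wrist camera: about 0.08
- the taper contact at 28–31 mm width

So the real fingertips are about 26 mm behind the reported TCP, not 14 mm ahead, and I gripped the taper. I will allow for that. Back up, and re-measure the objective from two places.

```bash
python3 -m pendant '[{"hand":62,"linear":[0,0,-1.5],"rot":[0,0,0]},{"hand":62,"linear":[0,0,-3],"rot":[0,0,0]},{"hand":62,"linear":[-2,-1,-4.5],"rot":[0,0,0]},{"hand":62,"linear":[-4,-1,-4.5],"rot":[0,0,0]},{"hand":62,"linear":[-5.5,-1,-4.5],"rot":[0,0,0]},{"hand":62,"linear":[-5.5,-1,-4.5],"rot":[0,0,0]},{"hand":62,"linear":[-5.5,-1,-4.5],"rot":[0,0,0]}]' && python3 -c "
from h import *
snap('wrist','wH')" && python3 -m pendant '[{"hand":62,"linear":[0,-1.5,0],"rot":[0,0,0]},{"hand":62,"linear":[0,-3.5,0],"rot":[0,0,0]},{"hand":62,"linear":[0,-3.5,0],"rot":[0,0,0]},{"hand":62,"linear":[0,-3.5,0],"rot":[0,0,0]}]' && python3 - <<'E'
from fit import *
import pickle
V=[];N=[]
for n in 'wH','wI':
    if n=='wI': snap('wrist','wI')
    c=pickle.load(open(f'pics/{n}.pkl','rb')); im=cv2.imread(f'pics/{n}.png'); g=cv2.cvtColor(im,cv2.COLOR_BGR2GRAY)
    # white plate
    n_,l,s,ce=cv2.connectedComponentsWithStats((g>195).astype(np.uint8)); k=[i for i in range(1,n_) if 2500<s[i,4]]; 
    p=proj(c,(.4642,-.0151,.05))[0]; k=min(k,key=lambda i:np.hypot(*(ce[i]-p))); pl=(l==k).astype(np.uint8)
    hull=cv2.fillConvexPoly(np.zeros_like(pl),cv2.convexHull(np.vstack(cv2.findContours(pl,0,2)[0])),1)
    hull=cv2.erode(hull,np.ones((5,5)))
    d=((g<110)&(hull>0)).astype(np.uint8); q=cv2.convexHull(np.vstack([x for x in cv2.findContours(d,0,2)[0] if len(x)>15])); h=cv2.fillConvexPoly(np.zeros_like(pl),q,1)
    b=((g>110)&(cv2.erode(h,np.ones((3,3)))>0)).astype(np.uint8); nn,ll,ss,cc=cv2.connectedComponentsWithStats(b); j=1+np.argmax(ss[1:,4]); print(n,h.sum(),ss[j],cc[j].round(1))
    m=cv2.minAreaRect(np.vstack(cv2.findContours(hull,0,2)[0])); print('plate',m[0],onz(c,m[0],.05).round(4))
    V.append((c,h.astype(np.float32)));N.append((c,cc[j]))
print('nose',tri(N)); print(fit(barrel,V,(.466,-.016,.05),(.004,.004,.004)))
E
```

```text
time_s: 7.7
tcp_pos: [0.4792, -0.0781, 0.1878]
eef_rot: [0.0, 1.0, -0.001, 0.0]
ft_force: [-0.3, 0.4, -0.7]
width: 0.0618
gripper_force: 0.0
time_s: 8.15
tcp_pos: [0.4838, 0.0278, 0.1866]
eef_rot: [0.0, 1.0, 0.001, 0.001]
ft_force: [0.6, -0.7, 0.2]
width: 0.0621
gripper_force: 0.0
wH 1278 [177 203  14  14 154] [183.6 209.9]
plate (195.01283264160156, 191.1761474609375) [ 0.4661 -0.0129  0.05  ]
wI 1231 [297 209  15  14 163] [304.  215.6]
plate (294.6650085449219, 196.56419372558594) [ 0.465  -0.0154  0.05  ]
nose (array([ 0.46497162, -0.01537732,  0.11200688]), [0.0002, 0.0002])
([0.4634, -0.0156, 0.0473], np.float64(238.3))
```

```bash
python3 -c "
from h import *
print(go((.465,-.0155,.1),-np.pi/2),go((.465,-.0155,.034),-np.pi/2))"
```

```text
[[-0.628, 1.403, 2.88], [0.003, -0.014, 0.003]] [[-0.631, 1.403, 5.08], [0.003, -0.014, 0.003]]
```

```bash
python3 -m pendant '[{"hand":62,"linear":[-0.63,1.4,1],"rot":[0,0,0]},{"hand":62,"linear":[-0.63,1.4,1],"rot":[0,0,0]},{"hand":62,"linear":[-0.63,1.4,2],"rot":[0,0,0]},{"hand":62,"linear":[-0.63,1.4,3],"rot":[0,0,0]},{"hand":62,"linear":[-0.63,1.4,4],"rot":[0,0,0]},{"hand":62,"linear":[-0.63,1.4,4.5],"rot":[0,0,0]},{"hand":62,"linear":[-0.63,1.4,4.8],"rot":[0,0,0]},{"hand":62,"linear":[-0.63,1.4,5],"rot":[0,0,0]},{"hand":62,"linear":[-0.63,1.4,5.08],"rot":[0,0,0]},{"hand":62,"linear":[-0.63,1.4,5.08],"rot":[0,0,0]}]' && python3 - <<'E'
from h import *
c,im=snap('wrist','wJ'); s=ctrl.state(); t=s['tcp_pos']; g=cv2.cvtColor(im,cv2.COLOR_BGR2GRAY)
for z in (.026,.031,.036): print(z,[proj(c,np.array(t)+[.011,d,z]).round(0).tolist() for d in (.031,-.031)])
for r in range(200,260,3): print(r,g[r,150:240:4].tolist())
E
```

```text
time_s: 9.2
tcp_pos: [0.4641, -0.0158, 0.0338]
eef_rot: [0.0, 1.0, -0.001, 0.0]
ft_force: [0.8, 1.2, 0.2]
width: 0.0621
gripper_force: 0.0
0.026 [[[194.0, 225.0]], [[315.0, 225.0]]]
0.031 [[[192.0, 229.0]], [[317.0, 229.0]]]
0.036 [[[189.0, 233.0]], [[319.0, 233.0]]]
200 [86, 84, 85, 86, 44, 45, 214, 217, 216, 216, 216, 217, 218, 216, 217, 217, 217, 217, 217, 216, 217, 216, 217]
203 [87, 84, 87, 83, 48, 46, 217, 217, 217, 217, 217, 216, 215, 216, 217, 217, 217, 216, 217, 216, 217, 216, 217]
206 [102, 79, 79, 77, 48, 42, 216, 216, 217, 218, 217, 218, 217, 216, 217, 217, 217, 217, 217, 217, 216, 216, 216]
209 [157, 147, 139, 122, 48, 77, 217, 217, 218, 216, 215, 216, 217, 218, 217, 217, 217, 218, 216, 217, 217, 217, 215]
212 [153, 155, 154, 139, 50, 111, 217, 217, 215, 216, 218, 217, 217, 217, 216, 216, 216, 217, 217, 216, 216, 210, 77]
215 [156, 156, 155, 124, 49, 116, 217, 216, 217, 217, 218, 217, 217, 218, 217, 217, 217, 217, 217, 216, 212, 117, 39]
218 [144, 155, 157, 117, 47, 152, 217, 218, 217, 217, 217, 216, 217, 217, 216, 217, 217, 215, 217, 219, 120, 24, 11]
221 [84, 79, 87, 6
[... 651 characters left out ...]
, 44, 42, 179, 151, 76, 80, 27, 11, 10, 219, 217, 217, 216, 217, 216, 14, 22, 18, 66, 106]
242 [84, 84, 85, 41, 17, 20, 76, 77, 68, 12, 13, 16, 219, 217, 217, 216, 217, 216, 18, 9, 92, 91, 42]
245 [81, 82, 81, 18, 7, 55, 75, 77, 36, 6, 20, 1, 219, 217, 217, 216, 216, 218, 17, 99, 101, 17, 16]
248 [82, 80, 81, 42, 36, 78, 75, 76, 14, 25, 17, 4, 219, 218, 217, 216, 217, 186, 83, 107, 15, 20, 19]
251 [82, 85, 32, 27, 57, 77, 77, 45, 11, 4, 20, 10, 219, 217, 216, 216, 217, 109, 99, 12, 18, 21, 24]
254 [77, 63, 32, 31, 79, 78, 79, 19, 17, 5, 14, 5, 219, 217, 216, 216, 219, 113, 15, 22, 21, 22, 21]
257 [82, 22, 18, 57, 77, 77, 65, 16, 14, 21, 11, 6, 219, 217, 216, 218, 216, 95, 22, 13, 17, 18, 23]
```

The tips show at column 196, row 230, so about TCP + 28 mm. After closing they will sit about 7 mm above the plate, on the straight barrel.

```bash
python3 -m pendant '[{"hand":25,"linear":[0,0,0],"rot":[0,0,0]},{"hand":25,"linear":[0,0,0],"rot":[0,0,0]},{"hand":25,"linear":[0,0,0],"rot":[0,0,0]},{"hand":25,"linear":[0,0,0],"rot":[0,0,0]},{"hand":25,"linear":[0,0,0],"rot":[0,0,0]},{"hand":25,"linear":[0,0,0],"rot":[0,0,0]},{"hand":25,"linear":[0,0,0],"rot":[0,0,0]},{"hand":25,"linear":[0,0,0],"rot":[0,0,0]}]' 40; python3 -m pendant '[{"hand":25,"linear":[0,0,-0.1],"rot":[0,0,0]},{"hand":25,"linear":[0,0,-0.3],"rot":[0,0,0]},{"hand":25,"linear":[0,0,-0.3],"rot":[0,0,0]},{"hand":25,"linear":[0,0,-0.3],"rot":[0,0,0]}]'; python3 -c "
from h import *
s=ctrl.state();print(go((.6473,-.109,.15),-np.pi/2),go((.6473,-.109,0),-np.pi/2),s['tcp_pos'])"
```

```text
time_s: 10.05
tcp_pos: [0.464, -0.0156, 0.034]
eef_rot: [0.0, 1.0, -0.001, 0.0]
ft_force: [-1.0, -0.2, 10.1]
width: 0.0334
gripper_force: 38.8
time_s: 10.45
tcp_pos: [0.4638, -0.0156, 0.0427]
eef_rot: [0.0, 1.0, -0.001, 0.0]
ft_force: [0.0, -0.2, -1.3]
width: 0.0333
gripper_force: 40.0
[[6.122, 3.104, -3.574], [0.001, -0.004, -0.014]] [[6.12, 3.104, 1.426], [0.001, -0.004, -0.014]] [ 0.46381761 -0.01559998  0.04270523]
```

```bash
python3 -m pendant '[{"hand":25,"linear":[0,0,-1],"rot":[0,0,0]},{"hand":25,"linear":[0,0,-2],"rot":[0,0,0]},{"hand":25,"linear":[1,0.5,-2.5],"rot":[0,0,0]},{"hand":25,"linear":[2,1,-2.5],"rot":[0,0,0]},{"hand":25,"linear":[3,1.5,-2.5],"rot":[0,0,0]},{"hand":25,"linear":[4,2,-2.5],"rot":[0,0,0]},{"hand":25,"linear":[5,2.5,-2.5],"rot":[0,0,0]},{"hand":25,"linear":[5.7,2.9,-2.5],"rot":[0,0,0]},{"hand":25,"linear":[6.12,3.1,-2.5],"rot":[0,0,0]},{"hand":25,"linear":[6.12,3.1,-2.5],"rot":[0,0,0]},{"hand":25,"linear":[6.12,3.1,-1.5],"rot":[0,0,0]},{"hand":25,"linear":[6.12,3.1,-0.5],"rot":[0,0,0]},{"hand":25,"linear":[6.12,3.1,0.4],"rot":[0,0,0]},{"hand":25,"linear":[6.12,3.1,1],"rot":[0,0,0]},{"hand":25,"linear":[6.12,3.1,1.4],"rot":[0,0,0]},{"hand":25,"linear":[6.12,3.1,1.4],"rot":[0,0,0]}]'; python3 -c "
from h import *
print(go((.6473,-.109,-.008),-np.pi/2))"
```

```text
time_s: 12.05
tcp_pos: [0.6457, -0.1083, -0.0009]
eef_rot: [-0.0, 1.0, -0.001, -0.001]
ft_force: [0.3, -0.1, -0.9]
width: 0.0334
gripper_force: 40.6
[[0.054, 0.024, 0.237], [-0.007, 0.027, -0.013]]
```

```bash
python3 -m pendant '[{"hand":25,"linear":[0.05,0.02,0.1],"rot":[0,0,0]},{"hand":25,"linear":[0.05,0.02,0.2],"rot":[0,0,0]},{"hand":25,"linear":[0.05,0.02,0.23],"rot":[0,0,0]},{"hand":25,"linear":[0.05,0.02,0.23],"rot":[0,0,0]}]'; python3 -m pendant '[{"hand":25,"linear":[0,0,0.04],"rot":[0,0,0]},{"hand":25,"linear":[0,0,0.04],"rot":[0,0,0]}]'
```

```text
time_s: 12.45
tcp_pos: [0.6488, -0.1095, -0.0061]
eef_rot: [0.0, 1.0, -0.001, 0.0]
ft_force: [0.5, 0.9, -1.5]
width: 0.0335
gripper_force: 40.6
time_s: 12.65
tcp_pos: [0.6487, -0.1095, -0.0075]
eef_rot: [0.0, 1.0, -0.001, 0.0]
ft_force: [0.4, 0.2, -2.2]
width: 0.0334
gripper_force: 40.6
```

```bash
python3 -m pendant '[{"hand":25,"linear":[0,0,0.04],"rot":[0,0,0]},{"hand":25,"linear":[0,0,0.04],"rot":[0,0,0]}]'; python3 -m pendant '[{"hand":25,"linear":[0,0,0.04],"rot":[0,0,0]},{"hand":25,"linear":[0,0,0.04],"rot":[0,0,0]}]'|grep -E 'pos|ft'; python3 -m pendant '[{"hand":25,"linear":[0,0,0.04],"rot":[0,0,0]},{"hand":25,"linear":[0,0,0.04],"rot":[0,0,0]}]'|grep -E 'pos|ft'
```

```text
time_s: 12.85
tcp_pos: [0.6486, -0.1095, -0.0089]
eef_rot: [-0.0, 1.0, -0.001, -0.0]
ft_force: [0.2, -0.2, -2.7]
width: 0.0333
gripper_force: 40.6
tcp_pos: [0.6487, -0.1095, -0.0098]
ft_force: [-0.3, -0.0, 2.3]
tcp_pos: [0.6488, -0.1095, -0.0099]
ft_force: [-7.3, 0.9, 21.3]
```

Contact is at TCP −0.0099, as predicted. I ease off a little and release.

```bash
python3 -m pendant '[{"hand":25,"linear":[0,0,-0.04],"rot":[0,0,0]},{"hand":45,"linear":[0,0,-0.04],"rot":[0,0,0]},{"hand":55,"linear":[0,0,-0.04],"rot":[0,0,0]},{"hand":62,"linear":[0,0,-0.04],"rot":[0,0,0]},{"hand":62,"linear":[0,0,-0.04],"rot":[0,0,0]},{"hand":62,"linear":[0,0,-0.04],"rot":[0,0,0]},{"hand":62,"linear":[0,0,-0.04],"rot":[0,0,0]},{"hand":62,"linear":[0,0,-1],"rot":[0,0,0]},{"hand":62,"linear":[0,0,-2],"rot":[0,0,0]},{"hand":62,"linear":[0,0,-3],"rot":[0,0,0]},{"hand":62,"linear":[0,0,-4],"rot":[0,0,0]},{"hand":62,"linear":[0,0,-5.5],"rot":[0,0,0]},{"hand":62,"linear":[0,0,-5.5],"rot":[0,0,0]}]'; python3 - <<'E'
from h import *
# cube grasp: jack top .06, tip 8mm above => TCP = .06+.009-.026
c,im=snap('wrist','wK'); cv2.imwrite('pics/wK.png',im); print('pad',proj(c,(.6473,-.109,.006)),'nose exp',proj(c,(.6487,-.1095,.066)))
g=cv2.cvtColor(im,cv2.COLOR_BGR2GRAY); h=((g<45)).astype(np.uint8); p=proj(c,(.6487,-.1095,.03))[0].astype(int); n,l,s,ce=cv2.connectedComponentsWithStats(h); 
print([(s[i].tolist(),ce[i].round(0).tolist()) for i in range(1,n) if s[i,4]>80])
print(go((.6466,.1065,.16),np.radians(-57.3)),go((.6466,.1065,.045),np.radians(-57.3)))
E
```

```text
time_s: 14.55
tcp_pos: [0.6516, -0.1102, 0.1598]
eef_rot: [0.001, 1.0, -0.001, 0.004]
ft_force: [0.1, 0.0, 0.5]
width: 0.0617
gripper_force: 0.0
pad [[253.60898641 181.08438948]] nose exp [[253.89028945 193.04054509]]
[([239, 172, 32, 32, 388], [255.0, 184.0]), ([14, 178, 28, 24, 85], [26.0, 191.0]), ([444, 185, 29, 40, 205], [452.0, 201.0]), ([504, 218, 8, 21, 123], [508.0, 228.0]), ([0, 231, 512, 153, 31843], [233.0, 331.0]), ([54, 246, 25, 10, 84], [71.0, 249.0]), ([402, 331, 44, 41, 663], [426.0, 348.0]), ([381, 333, 24, 36, 195], [392.0, 343.0])]
[[-0.135, -7.213, -0.115], [0.028, -0.046, -5.465]] [[-0.155, -7.219, 3.719], [0.028, -0.046, -5.465]]
```

The objective stands on the pad, a round dark blob at (255,184) as expected. Next the cube: hover and re-measure its top face.

```bash
python3 -m pendant '[{"hand":66,"linear":[0,-1.5,-0.3],"rot":[0,0,-1]},{"hand":66,"linear":[0,-3,-0.3],"rot":[0,0,-2]},{"hand":66,"linear":[0,-4.5,-0.3],"rot":[0,0,-3]},{"hand":66,"linear":[-0.1,-6,-0.3],"rot":[0,0,-4]},{"hand":66,"linear":[-0.14,-7.2,-0.3],"rot":[0,0,-5.47]},{"hand":66,"linear":[-0.14,-7.2,-0.3],"rot":[0,0,-5.47]},{"hand":66,"linear":[-0.14,-7.2,-0.3],"rot":[0,0,-5.47]},{"hand":66,"linear":[-0.14,-7.2,-0.3],"rot":[0,0,-5.47]}]'; cat > cube.py <<'E'
from h import *
import sys,pickle
c,im=snap('wrist',sys.argv[1]); z=float(sys.argv[2]); p0=[float(v) for v in sys.argv[3:5]]
g=cv2.cvtColor(im,cv2.COLOR_BGR2GRAY); p=proj(c,p0+[z])[0]
print('exp px',p.round(0),'gray',g[int(p[1])-4:int(p[1])+5:4,int(p[0])-28:int(p[0])+29:4].tolist())
for thr in (185,200,210,220):
    m=cv2.morphologyEx((g>thr).astype(np.uint8),cv2.MORPH_CLOSE,np.ones((5,5))); n,l,s,ce=cv2.connectedComponentsWithStats(m)
    k=min(range(1,n),key=lambda i:np.hypot(*(ce[i]-p))+1e3*(s[i,4]<300)); 
    q=cv2.boxPoints(cv2.minAreaRect(np.vstack(cv2.findContours((l==k).astype(np.uint8),0,2)[0]))); X=np.array([onz(c,v,z) for v in q]); e=X[1]-X[0]; f=X[2]-X[1]
    print(thr,s[k,4],X.mean(0).round(4),np.linalg.norm(e).round(4),np.linalg.norm(f).round(4),np.degrees(np.arctan2(e[1],e[0])).round(1)%90)
E
python3 cube.py wL .106 .6466 .1065; python3 -c "
from h import *
print(go((.6466,.1065,.045),np.radians(-57.3)))"
```

```text
time_s: 15.4
tcp_pos: [0.6446, 0.1057, 0.1621]
eef_rot: [0.0, 0.96, 0.281, -0.001]
ft_force: [-0.5, -0.1, 0.2]
width: 0.0658
gripper_force: 0.0
exp px [256. 198.] gray [[159, 213, 216, 221, 217, 215, 119, 216, 218, 219, 218, 221, 219, 214, 159], [157, 213, 222, 218, 218, 219, 213, 117, 220, 218, 220, 218, 217, 212, 158], [162, 215, 218, 219, 216, 219, 217, 219, 95, 221, 218, 218, 219, 210, 158]]
185 2260 [0.6463 0.1066 0.106 ] 0.0382 0.0389 32.6
200 2202 [0.6466 0.1069 0.106 ] 0.0381 0.0382 31.4
210 2114 [0.6466 0.1069 0.106 ] 0.0382 0.0381 32.6
220 407 [0.6479 0.0975 0.106 ] 0.0474 0.0199 89.9
[[0.075, 0.005, 3.909], [-0.002, 0.007, -0.016]]
```

The cube is at (0.6465,0.107) with yaw 32.5°, matching the earlier estimate. I descend and grip.

```bash
python3 -m pendant '[{"hand":66,"linear":[0.07,0,1],"rot":[0,0,0]},{"hand":66,"linear":[0.07,0,2],"rot":[0,0,0]},{"hand":66,"linear":[0.07,0,3],"rot":[0,0,0]},{"hand":66,"linear":[0.07,0,3.6],"rot":[0,0,0]},{"hand":66,"linear":[0.07,0,3.9],"rot":[0,0,0]},{"hand":66,"linear":[0.07,0,3.9],"rot":[0,0,0]},{"hand":32,"linear":[0.07,0,3.9],"rot":[0,0,0]},{"hand":32,"linear":[0.07,0,3.9],"rot":[0,0,0]},{"hand":32,"linear":[0.07,0,3.9],"rot":[0,0,0]},{"hand":32,"linear":[0.07,0,3.9],"rot":[0,0,0]},{"hand":32,"linear":[0.07,0,3.9],"rot":[0,0,0]},{"hand":32,"linear":[0.07,0,3.9],"rot":[0,0,0]},{"hand":32,"linear":[0.07,0,3.9],"rot":[0,0,0]},{"hand":32,"linear":[0.07,0,3.9],"rot":[0,0,0]}]' 40; python3 -m pendant '[{"hand":32,"linear":[0,0,-0.1],"rot":[0,0,0]},{"hand":32,"linear":[0,0,-0.3],"rot":[0,0,0]},{"hand":32,"linear":[0,0,-0.3],"rot":[0,0,0]},{"hand":32,"linear":[0,0,-0.3],"rot":[0,0,0]}]'; python3 -c "
from h import *
s=ctrl.state();print(go((.465,-.0148,.12)),go((.465,-.0148,.04)),s['tcp_pos'])"
```

```text
time_s: 16.85
tcp_pos: [0.6474, 0.1076, 0.0472]
eef_rot: [0.0, 0.959, 0.282, 0.001]
ft_force: [0.1, -1.9, 7.8]
width: 0.0395
gripper_force: 41.2
time_s: 17.25
tcp_pos: [0.6467, 0.1077, 0.0551]
eef_rot: [0.0, 0.959, 0.282, 0.0]
ft_force: [0.2, -0.5, -2.2]
width: 0.0395
gripper_force: 40.4
[[-7.301, 0.161, -2.167]] [[-7.302, 0.16, 0.499]] [0.64666861 0.10769513 0.05505696]
```

```bash
python3 -m pendant '[{"hand":32,"linear":[0,0,-1],"rot":[0,0,0]},{"hand":32,"linear":[0,0,-2],"rot":[0,0,0]},{"hand":32,"linear":[-1,0,-2],"rot":[0,0,0]},{"hand":32,"linear":[-2.2,0,-2],"rot":[0,0,0]},{"hand":32,"linear":[-3.4,0.1,-2],"rot":[0,0,0]},{"hand":32,"linear":[-4.6,0.1,-2],"rot":[0,0,0]},{"hand":32,"linear":[-5.8,0.1,-2],"rot":[0,0,0]},{"hand":32,"linear":[-6.8,0.16,-2],"rot":[0,0,0]},{"hand":32,"linear":[-7.3,0.16,-2],"rot":[0,0,0]},{"hand":32,"linear":[-7.3,0.16,-2],"rot":[0,0,0]},{"hand":32,"linear":[-7.3,0.16,-1.2],"rot":[0,0,0]},{"hand":32,"linear":[-7.3,0.16,-0.4],"rot":[0,0,0]},{"hand":32,"linear":[-7.3,0.16,0.2],"rot":[0,0,0]},{"hand":32,"linear":[-7.3,0.16,0.45],"rot":[0,0,0]},{"hand":32,"linear":[-7.3,0.16,0.45],"rot":[0,0,0]}]'; python3 -c "
from h import *
print(go((.465,-.0148,.037)))"
```

```text
time_s: 18.75
tcp_pos: [0.4653, -0.0144, 0.0406]
eef_rot: [-0.0, 0.959, 0.282, -0.0]
ft_force: [0.3, 0.3, -1.6]
width: 0.0391
gripper_force: 41.2
[[-0.017, 0.005, 0.12]]
```

```bash
python3 -m pendant '[{"hand":32,"linear":[0,0,0.05],"rot":[0,0,0]},{"hand":32,"linear":[0,0,0.08],"rot":[0,0,0]},{"hand":32,"linear":[0,0,0.08],"rot":[0,0,0]}]'|grep -E 'pos|ft'; for i in 1; do python3 -m pendant '[{"hand":32,"linear":[0,0,0.03],"rot":[0,0,0]},{"hand":32,"linear":[0,0,0.03],"rot":[0,0,0]}]'|grep -E 'pos|ft'; done;  python3 -m pendant '[{"hand":32,"linear":[0,0,0.03],"rot":[0,0,0]},{"hand":32,"linear":[0,0,0.03],"rot":[0,0,0]}]'|grep -E 'pos|ft'
```

```text
tcp_pos: [0.4654, -0.0148, 0.0394]
ft_force: [0.4, -0.8, -1.9]
tcp_pos: [0.4651, -0.0148, 0.0382]
ft_force: [0.5, -0.3, -2.9]
tcp_pos: [0.465, -0.0148, 0.0372]
ft_force: [-0.8, 0.2, -0.7]
```

Just touching, as predicted (0.037). I go a hair further, then release.

```bash
python3 -m pendant '[{"hand":32,"linear":[0,0,0.02],"rot":[0,0,0]},{"hand":32,"linear":[0,0,0.02],"rot":[0,0,0]},{"hand":46,"linear":[0,0,0.02],"rot":[0,0,0]},{"hand":56,"linear":[0,0,0],"rot":[0,0,0]},{"hand":66,"linear":[0,0,0],"rot":[0,0,0]},{"hand":66,"linear":[0,0,0],"rot":[0,0,0]},{"hand":66,"linear":[0,0,0],"rot":[0,0,0]},{"hand":66,"linear":[0,0,-1],"rot":[0,0,0]},{"hand":66,"linear":[0,0,-2],"rot":[0,0,0]},{"hand":66,"linear":[0,0,-3],"rot":[0,0,0]},{"hand":66,"linear":[0,0,-4.5],"rot":[0,0,0]},{"hand":66,"linear":[0,0,-4.5],"rot":[0,0,0]},{"hand":66,"linear":[0,0,-4.5],"rot":[0,0,0]}]'; python3 cube.py wM .096 .465 -.0148;python3 -c "
from h import *
print(go((.485,-.25,.165),-1.45))"
```

```text
time_s: 20.75
tcp_pos: [0.4654, -0.0149, 0.1729]
eef_rot: [0.0, 0.959, 0.282, 0.001]
ft_force: [0.7, -1.0, -0.7]
width: 0.0661
gripper_force: 0.0
exp px [255. 194.] gray [[248, 249, 215, 216, 218, 215, 116, 218, 217, 218, 216, 219, 217, 208, 248], [248, 249, 213, 220, 217, 214, 218, 113, 218, 219, 218, 216, 215, 211, 248], [248, 249, 220, 216, 217, 219, 213, 219, 116, 219, 218, 215, 218, 217, 248]]
185 7504 [ 0.4682 -0.0076  0.096 ] 0.0835 0.0766 77.4
200 7310 [ 0.472  -0.0089  0.096 ] 0.0759 0.0765 78.2
210 7220 [ 0.4719 -0.0084  0.096 ] 0.0758 0.0756 77.8
220 5323 [ 0.4717 -0.0083  0.096 ] 0.0756 0.0755 77.6
[[-3.672, 6.962, 0.232], [0.0, -0.001, 4.302]]
```

The cube stands on the stage, with its diagonal line at the expected pixel (255,194). Now the lens: hover above it and refit the ring.

```bash
python3 -m pendant '[{"hand":50,"linear":[-0.7,1.4,0],"rot":[0,0,1]},{"hand":50,"linear":[-1.4,2.8,0],"rot":[0,0,2]},{"hand":50,"linear":[-2.1,4.2,0],"rot":[0,0,3]},{"hand":50,"linear":[-2.8,5.6,0],"rot":[0,0,4]},{"hand":50,"linear":[-3.67,6.96,0],"rot":[0,0,4.3]},{"hand":50,"linear":[-3.67,6.96,0],"rot":[0,0,4.3]},{"hand":50,"linear":[-3.67,6.96,0],"rot":[0,0,4.3]},{"hand":50,"linear":[-3.67,6.96,0],"rot":[0,0,4.3]}]'; python3 - <<'E'
from fit import *
import pickle
c,im=snap('wrist','wN'); p=proj(c,(.4844,-.2505,.092))[0].astype(int); q=proj(c,(.4844,-.2505,.114))[0].astype(int); print(p,q)
g=cv2.cvtColor(im,cv2.COLOR_BGR2GRAY)
print([(r,''.join('#' if v<60 else '+' if v<110 else '.' for v in g[r,p[0]-40:p[0]+40])) for r in range(p[1]-45,p[1]+50,5)])
B=pickle.load(open('pics/wB.pkl','rb'));A=pickle.load(open('pics/wA.pkl','rb'))
m=mask(im,(p[0]-45,p[1]-50,p[0]+45,min(p[1]+50,235)),75)
V=[(c,m),(B,mask(cv2.imread('pics/wB.png'),(440,175,485,217),85)),(A,mask(cv2.imread('pics/wA.png'),(305,175,330,219),85))]
print(m.sum(),fit(ringpts,V[:2],(.4844,-.251,.092,-1.45),(.004,.004,.004,.2)),fit(ringpts,V,(.4844,-.251,.092,-1.45),(.004,.004,.004,.2)))
E
```

```text
time_s: 21.6
tcp_pos: [0.4846, -0.2489, 0.1711]
eef_rot: [-0.001, 0.998, 0.061, -0.001]
ft_force: [-1.1, 0.9, -0.3]
width: 0.0498
gripper_force: 0.0
[256 193] [256 200]
[(148, '................................................................................'), (153, '................................................................................'), (158, '................................................................................'), (163, '................................................................................'), (168, '....................................++..........................................'), (173, '...................................+############................................'), (178, '...................................+############................................'), (183, '...................................############+................................'), (188, '...................................#++++++++++++................................'), (193, '...................................++++++++++++.................................'), (198, '.............
[... 214 characters left out ...]
#..............................++++'), (213, '.................................+############..................................'), (218, '................................................................................'), (223, '................................................................................'), (228, '................................................................................'), (233, '................................................................................'), (238, '................................................................................')]
286.0 ([0.484, -0.2517, 0.091, -1.4452], np.float64(508.1)) ([0.4839, -0.2516, 0.0909, -1.4407], np.float64(592.6))
```

```bash
python3 -c "
from h import *
print(go((.4848,-.2505,.054),-1.49))"
```

```text
[[-0.002, 0.064, 3.912], [-0.012, 0.012, 0.394]]
```

```bash
python3 -m pendant '[{"hand":50,"linear":[0,0.05,1],"rot":[0,0,0.4]},{"hand":50,"linear":[0,0.05,2],"rot":[0,0,0.4]},{"hand":50,"linear":[0,0.05,3],"rot":[0,0,0.4]},{"hand":50,"linear":[0,0.05,3.6],"rot":[0,0,0.4]},{"hand":50,"linear":[0,0.05,3.9],"rot":[0,0,0.4]},{"hand":50,"linear":[0,0.05,3.9],"rot":[0,0,0.4]},{"hand":30,"linear":[0,0.05,3.9],"rot":[0,0,0.4]},{"hand":20,"linear":[0,0.05,3.9],"rot":[0,0,0.4]},{"hand":5,"linear":[0,0.05,3.9],"rot":[0,0,0.4]},{"hand":5,"linear":[0,0.05,3.9],"rot":[0,0,0.4]},{"hand":5,"linear":[0,0.05,3.9],"rot":[0,0,0.4]},{"hand":5,"linear":[0,0.05,3.9],"rot":[0,0,0.4]},{"hand":5,"linear":[0,0.05,3.9],"rot":[0,0,0.4]},{"hand":5,"linear":[0,0.05,3.9],"rot":[0,0,0.4]},{"hand":5,"linear":[0,0.05,3.9],"rot":[0,0,0.4]},{"hand":5,"linear":[0,0.05,3.9],"rot":[0,0,0.4]}]' 40; python3 -m pendant '[{"hand":5,"linear":[0,0,-0.1],"rot":[0,0,0]},{"hand":5,"linear":[0,0,-0.3],"rot":[0,0,0]},{"hand":5,"linear":[0,0,-0.3],"rot":[0,0,0]},{"hand":5,"linear":[0,0,-0.3],"rot":[0,0,0]}]'; python3 -c "
from h import *
s=ctrl.state();print(go((.643,.104,.17)),s['tcp_pos'])"
```

```text
time_s: 23.25
tcp_pos: [0.4856, -0.2516, 0.0555]
eef_rot: [0.0, 0.999, 0.039, 0.0]
ft_force: [-1.3, 1.6, 6.8]
width: 0.0114
gripper_force: 46.1
time_s: 23.65
tcp_pos: [0.4855, -0.2516, 0.0643]
eef_rot: [0.0, 0.999, 0.04, 0.0]
ft_force: [-0.8, -0.7, -1.3]
width: 0.0116
gripper_force: 45.0
[[6.17, -11.399, -3.524]] [ 0.48552141 -0.2515589   0.06430117]
```

```bash
python3 -m pendant '[{"hand":5,"linear":[0,0,-1],"rot":[0,0,0]},{"hand":5,"linear":[0,0,-2],"rot":[0,0,0]},{"hand":5,"linear":[0.3,-0.6,-3],"rot":[0,0,0]},{"hand":5,"linear":[0.9,-1.7,-3],"rot":[0,0,0]},{"hand":5,"linear":[1.5,-2.8,-3],"rot":[0,0,0]},{"hand":5,"linear":[2.1,-3.9,-3],"rot":[0,0,0]},{"hand":5,"linear":[2.7,-5,-3],"rot":[0,0,0]},{"hand":5,"linear":[3.3,-6.1,-3],"rot":[0,0,0]},{"hand":5,"linear":[3.9,-7.2,-3],"rot":[0,0,0]},{"hand":5,"linear":[4.5,-8.3,-3],"rot":[0,0,0]},{"hand":5,"linear":[5.1,-9.4,-3],"rot":[0,0,0]},{"hand":5,"linear":[5.7,-10.5,-3],"rot":[0,0,0]},{"hand":5,"linear":[6,-11.1,-3],"rot":[0,0,0]},{"hand":5,"linear":[6.17,-11.4,-3],"rot":[0,0,0]},{"hand":5,"linear":[6.17,-11.4,-3],"rot":[0,0,0]},{"hand":5,"linear":[6.17,-11.4,-2.2],"rot":[0,0,0]},{"hand":5,"linear":[6.17,-11.4,-1.4],"rot":[0,0,0]},{"hand":5,"linear":[6.17,-11.4,-0.8],"rot":[0,0,0]},{"hand":5,"linear":[6.17,-11.4,-0.6],"rot":[0,0,0]},{"hand":5,"linear":[6.17,-11.4,-0.6],"rot":[0,0,0]}]'; python3 -c "
from h import *
print(go((.643,.104,.0755)))"
```

```text
time_s: 25.65
tcp_pos: [0.6423, 0.1029, 0.0816]
eef_rot: [0.0, 0.999, 0.039, -0.001]
ft_force: [0.6, 0.1, 0.1]
width: 0.0118
gripper_force: 44.9
[[0.028, -0.035, 0.204]]
```

```bash
python3 -m pendant '[{"hand":5,"linear":[0,0,0.06],"rot":[0,0,0]},{"hand":5,"linear":[0,0,0.12],"rot":[0,0,0]},{"hand":5,"linear":[0,0,0.14],"rot":[0,0,0]},{"hand":5,"linear":[0,0,0.14],"rot":[0,0,0]}]'|grep -E 'pos|ft|wid'; python3 -m pendant '[{"hand":5,"linear":[0,0,0.03],"rot":[0,0,0]},{"hand":5,"linear":[0,0,0.03],"rot":[0,0,0]}]'|grep -E 'pos|ft';  python3 -m pendant '[{"hand":5,"linear":[0,0,0.03],"rot":[0,0,0]},{"hand":5,"linear":[0,0,0.03],"rot":[0,0,0]}]'|grep -E 'pos|ft'
```

```text
tcp_pos: [0.643, 0.1041, 0.0782]
ft_force: [0.5, -0.0, -0.9]
width: 0.0116
tcp_pos: [0.6429, 0.1041, 0.077]
ft_force: [-0.4, 0.2, -1.6]
tcp_pos: [0.6428, 0.1041, 0.076]
ft_force: [-0.1, -0.1, -1.9]
```

```bash
python3 -m pendant '[{"hand":5,"linear":[0,0,0.03],"rot":[0,0,0]},{"hand":5,"linear":[0,0,0.03],"rot":[0,0,0]},{"hand":5,"linear":[0,0,0.03],"rot":[0,0,0]}]'|grep -E 'pos|ft'
```

```text
tcp_pos: [0.643, 0.1041, 0.0756]
ft_force: [-1.7, -0.2, 4.3]
```

Contact at 0.0756. I release and rise.

```bash
python3 -m pendant '[{"hand":20,"linear":[0,0,0],"rot":[0,0,0]},{"hand":32,"linear":[0,0,0],"rot":[0,0,0]},{"hand":44,"linear":[0,0,0],"rot":[0,0,0]},{"hand":50,"linear":[0,0,0],"rot":[0,0,0]},{"hand":50,"linear":[0,0,0],"rot":[0,0,0]},{"hand":50,"linear":[0,0,0],"rot":[0,0,0]},{"hand":50,"linear":[0,0,-1],"rot":[0,0,0]},{"hand":50,"linear":[0,0,-2],"rot":[0,0,0]},{"hand":62,"linear":[0,0,-3.4],"rot":[0,0,0]},{"hand":62,"linear":[0,0,-3.4],"rot":[0,0,0]},{"hand":62,"linear":[0,0,-3.4],"rot":[0,0,0]}]'; python3 -c "
from h import *
snap('wrist','wO')
print(go((.6488,-.1095,.16),-np.pi/2))"
```

```text
time_s: 27.85
tcp_pos: [0.6433, 0.1041, 0.1781]
eef_rot: [-0.0, 0.999, 0.04, 0.001]
ft_force: [-0.2, -0.7, -0.8]
width: 0.0622
gripper_force: 0.0
[[-0.357, 7.112, 0.563], [0.0, 0.002, 0.755]]
```

Now the objective on the pad.

```bash
python3 -m pendant '[{"hand":62,"linear":[0,1.4,0],"rot":[0,0,0]},{"hand":62,"linear":[0,2.8,0],"rot":[0,0,0.3]},{"hand":62,"linear":[-0.2,4.2,0],"rot":[0,0,0.5]},{"hand":62,"linear":[-0.36,5.6,0.3],"rot":[0,0,0.75]},{"hand":62,"linear":[-0.36,7.1,0.6],"rot":[0,0,0.75]},{"hand":62,"linear":[-0.36,7.1,0.6],"rot":[0,0,0.75]},{"hand":62,"linear":[-0.36,7.1,0.6],"rot":[0,0,0.75]},{"hand":62,"linear":[-0.36,7.1,0.6],"rot":[0,0,0.75]}]'; python3 - <<'E'
from h import *
c,im=snap('wrist','wP'); g=cv2.cvtColor(im,cv2.COLOR_BGR2GRAY)
p=proj(c,(.6488,-.1095,.066))[0].astype(int); print('exp nose',p,'base',proj(c,(.6488,-.1095,.006)))
print([''.join('#' if v<60 else '+' if v<120 else '.' for v in g[r,p[0]-32:p[0]+32]) for r in range(p[1]-30,p[1]+24,3)])
print(go((.6488,-.1095,-.0095),-np.pi/2))
E
```

```text
time_s: 28.7
tcp_pos: [0.6486, -0.1082, 0.1584]
eef_rot: [-0.0, 1.0, 0.001, -0.001]
ft_force: [0.8, -0.4, -0.2]
width: 0.0621
gripper_force: 0.0
exp nose [256 189] base [[256.23218274 176.01028207]]
['................................................................', '.............................+++##+++++.........................', '.......................+#######+++++#######+....................', '....................+##++...++++###+++++.+++#+..................', '...................++..+###################+++++................', '..................++##########################+.................', '..................+#############################+...............', '.................+###########+++++++++###########...............', '.................+#######++++.........++++#######+..............', '.................+######+++.............+++######+..............', '.................+#####+++...............+++####+...............', '...................+####+++.............+++####+................', '.....................+####++++.......++++####+..................', '.........................++#######+#####+.......................', '................................................................', '................................................................', '................................................................', '................................................................']
[[0.007, 0.056, 5.608], [-0.004, 0.008, 0.016]]
```

```bash
python3 -m pendant '[{"hand":62,"linear":[0,0.06,1.2],"rot":[0,0,0]},{"hand":62,"linear":[0,0.06,2.4],"rot":[0,0,0]},{"hand":62,"linear":[0,0.06,3.6],"rot":[0,0,0]},{"hand":62,"linear":[0,0.06,4.6],"rot":[0,0,0]},{"hand":62,"linear":[0,0.06,5.2],"rot":[0,0,0]},{"hand":62,"linear":[0,0.06,5.58],"rot":[0,0,0]},{"hand":62,"linear":[0,0.06,5.58],"rot":[0,0,0]},{"hand":25,"linear":[0,0.06,5.58],"rot":[0,0,0]},{"hand":25,"linear":[0,0.06,5.58],"rot":[0,0,0]},{"hand":25,"linear":[0,0.06,5.58],"rot":[0,0,0]},{"hand":25,"linear":[0,0.06,5.58],"rot":[0,0,0]},{"hand":25,"linear":[0,0.06,5.58],"rot":[0,0,0]},{"hand":25,"linear":[0,0.06,5.58],"rot":[0,0,0]},{"hand":25,"linear":[0,0.06,5.58],"rot":[0,0,0]},{"hand":25,"linear":[0,0.06,5.58],"rot":[0,0,0]}]' 40; python3 -m pendant '[{"hand":25,"linear":[0,0,-0.1],"rot":[0,0,0]},{"hand":25,"linear":[0,0,-0.3],"rot":[0,0,0]},{"hand":25,"linear":[0,0,-0.3],"rot":[0,0,0]},{"hand":25,"linear":[0,0,-0.3],"rot":[0,0,0]}]'; python3 -c "
from h import *
s=ctrl.state();print(go((.483,-.248,.12)),s['tcp_pos'])"
```

```text
time_s: 30.25
tcp_pos: [0.6499, -0.1109, -0.0067]
eef_rot: [0.0, 1.0, 0.0, 0.001]
ft_force: [0.3, 2.6, 7.2]
width: 0.0333
gripper_force: 39.8
time_s: 30.65
tcp_pos: [0.6491, -0.111, 0.0011]
eef_rot: [0.0, 1.0, 0.0, 0.0]
ft_force: [-0.4, 0.6, -1.7]
width: 0.0334
gripper_force: 39.9
[[-5.537, 4.566, -3.965]] [ 0.64910823 -0.11096254  0.00110142]
```

```bash
python3 -m pendant '[{"hand":25,"linear":[0,0,-1],"rot":[0,0,0]},{"hand":25,"linear":[0,0,-2],"rot":[0,0,0]},{"hand":25,"linear":[0,0,-3],"rot":[0,0,0]},{"hand":25,"linear":[-1,0.8,-3.5],"rot":[0,0,0]},{"hand":25,"linear":[-2,1.6,-3.5],"rot":[0,0,0]},{"hand":25,"linear":[-3,2.5,-3.5],"rot":[0,0,0]},{"hand":25,"linear":[-4,3.3,-3.5],"rot":[0,0,0]},{"hand":25,"linear":[-5,4.1,-3.5],"rot":[0,0,0]},{"hand":25,"linear":[-5.54,4.57,-3.5],"rot":[0,0,0]},{"hand":25,"linear":[-5.54,4.57,-3.5],"rot":[0,0,0]},{"hand":25,"linear":[-5.54,4.57,-2.7],"rot":[0,0,0]},{"hand":25,"linear":[-5.54,4.57,-1.9],"rot":[0,0,0]},{"hand":25,"linear":[-5.54,4.57,-1.3],"rot":[0,0,0]},{"hand":25,"linear":[-5.54,4.57,-1.02],"rot":[0,0,0]},{"hand":25,"linear":[-5.54,4.57,-1.02],"rot":[0,0,0]}]'; python3 -c "
from h import *
print(go((.483,-.248,.0273)))"
```

```text
time_s: 32.15
tcp_pos: [0.4827, -0.2475, 0.0306]
eef_rot: [-0.0, 1.0, 0.0, -0.001]
ft_force: [-0.2, 0.0, -0.7]
width: 0.0332
gripper_force: 40.4
[[0.011, 0.016, 0.109]]
```

```bash
python3 -m pendant '[{"hand":25,"linear":[0,0,0.04],"rot":[0,0,0]},{"hand":25,"linear":[0,0,0.07],"rot":[0,0,0]},{"hand":25,"linear":[0,0,0.07],"rot":[0,0,0]}]'|grep -E 'pos|ft|wid'; python3 -m pendant '[{"hand":25,"linear":[0,0,0.03],"rot":[0,0,0]},{"hand":25,"linear":[0,0,0.03],"rot":[0,0,0]}]'|grep -E 'pos|ft';  python3 -m pendant '[{"hand":25,"linear":[0,0,0.03],"rot":[0,0,0]},{"hand":25,"linear":[0,0,0.03],"rot":[0,0,0]}]'|grep -E 'pos|ft'
```

```text
tcp_pos: [0.4832, -0.2483, 0.0299]
ft_force: [0.9, -0.2, -1.9]
width: 0.0329
tcp_pos: [0.4829, -0.2482, 0.0286]
ft_force: [-0.3, 0.2, -1.4]
tcp_pos: [0.4828, -0.2481, 0.0274]
ft_force: [-0.1, 0.9, -1.7]
```

```bash
python3 -m pendant '[{"hand":25,"linear":[0,0,0.03],"rot":[0,0,0]},{"hand":25,"linear":[0,0,0.03],"rot":[0,0,0]},{"hand":25,"linear":[0,0,0.03],"rot":[0,0,0]}]'|grep -E 'pos|ft'
```

```text
tcp_pos: [0.4829, -0.2481, 0.0272]
ft_force: [-3.8, 3.4, 14.3]
```

Contact. I release, rise, and move aside for a final check.

```bash
python3 -m pendant '[{"hand":25,"linear":[0,0,-0.02],"rot":[0,0,0]},{"hand":45,"linear":[0,0,-0.02],"rot":[0,0,0]},{"hand":55,"linear":[0,0,-0.02],"rot":[0,0,0]},{"hand":62,"linear":[0,0,-0.02],"rot":[0,0,0]},{"hand":62,"linear":[0,0,-0.02],"rot":[0,0,0]},{"hand":62,"linear":[0,0,-0.02],"rot":[0,0,0]},{"hand":62,"linear":[0,0,-0.02],"rot":[0,0,0]},{"hand":62,"linear":[0,0,-1],"rot":[0,0,0]},{"hand":62,"linear":[0,0,-2],"rot":[0,0,0]},{"hand":62,"linear":[0,0,-3],"rot":[0,0,0]},{"hand":62,"linear":[0,0,-4.5],"rot":[0,0,0]},{"hand":62,"linear":[0,0,-6],"rot":[0,0,0]},{"hand":62,"linear":[0,-1.5,-8],"rot":[0,0,0]},{"hand":62,"linear":[1.2,-3,-8.4],"rot":[0,0,0]},{"hand":62,"linear":[1.2,-4.5,-8.4],"rot":[0,0,0]},{"hand":62,"linear":[1.2,-4.5,-8.4],"rot":[0,0,0]},{"hand":62,"linear":[1.2,-4.5,-8.4],"rot":[0,0,0]}]'; python3 -c "
from h import *
c,im=snap('wrist','wZ'); cv2.imwrite('pics/Z.png',cv2.resize(im,(800,600),interpolation=cv2.INTER_CUBIC))
f=800/512
for n,x in (('obj nose',(.483,-.248,.1)),('cube top',(.465,-.0148,.096)),('lens ring',(.643,.104,.112)),('lens foot',(.643,.104,.069)),('ped',(.483,-.248,.04))): print(n,(proj(c,x)*f).round(0))"
```

```text
time_s: 34.85
tcp_pos: [0.5192, -0.1107, 0.2792]
eef_rot: [-0.0, 1.0, 0.002, 0.001]
ft_force: [0.3, -0.9, 0.5]
width: 0.0619
gripper_force: 0.0
obj nose [[569. 314.]]
cube top [[281. 333.]]
lens ring [[92. 97.]]
lens foot [[127. 107.]]
ped [[546. 296.]]
```

View pics/Z.png

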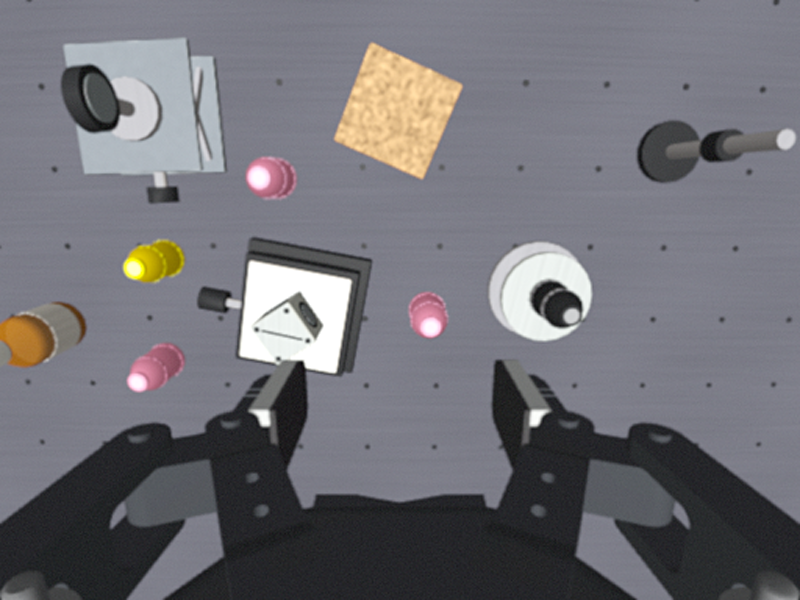

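All three stand upright and centred: the lens foot is at (131,108) on the jack, the cube at (284,330) on the stage, and the objective nose at (571,316) on the pedestal. The bystanders are where they were.

```bash
python3 -c "
from plant import ticket
print(ticket.hand_in())"
```

```text
the job is handed in; nothing more can be done
None
```

The job is handed in, with no verdict shown: in the last picture the objective is on the pedestal, the lens on the jack and the cube on the stage, all upright and centred, and the bystanders look untouched; on the first grasp the objective slipped out and landed upright on the stage, a fall I did not see.

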